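# Put the drilled ball knobs away in the marked drawer

### The job

Put the blue ball knobs away: pull open the drawer of the unit that carries the blue sample knob on its top, then pick up the white cup and pour all six knobs from it into that drawer. Stand the empty cup back upright on its black mat and then push the drawer fully shut. Leave the other drawer alone and do not disturb anything else on the bench.

Things in the scene. Friction and masses are not known exactly. Their poses are not given: they have to be found in the camera images.
- cup: Open white plastic cup, 80 mm high, round, outer diameter 54 mm at the foot widening to 66 mm at the rim, wall 3 mm, floor 4 mm thick, no handle, about 90 g; holds the six blue knobs (about 40 mm deep). Origin: centre of its underside; z is the cup's axis, towards the mouth.
- mat: Flat black square rubber mat fixed to the bench, 150 x 150 x 4 mm, on which the cup stands. Origin: centre of its underside.
- knob1: One of six loose blue plastic ball knobs, diameter 20 mm with a small flat and brass insert, 14 g, in the cup at the start. Origin: centre of the ball.
- knob2: One of six loose blue plastic ball knobs, diameter 20 mm with a small flat and brass insert, 14 g, in the cup at the start. Origin: centre of the ball.
- knob3: One of six loose blue plastic ball knobs, diameter 20 mm with a small flat and brass insert, 14 g, in the cup at the start. Origin: centre of the ball.
- knob4: One of six loose blue plastic ball knobs, diameter 20 mm with a small flat and brass insert, 14 g, in the cup at the start. Origin: centre of the ball.
- knob5: One of six loose blue plastic ball knobs, diameter 20 mm with a small flat and brass insert, 14 g, in the cup at the start. Origin: centre of the ball.
- knob6: One of six loose blue plastic ball knobs, diameter 20 mm with a small flat and brass insert, 14 g, in the cup at the start. Origin: centre of the ball.
- blue_sample: Blue sample ball knob fixed to a blue disc (50 mm wide; 22 mm high in all) on the top of one of the two drawer units. Origin: centre of the disc's underside. It marks the unit whose drawer is for the blue knobs.
- yellow_sample: Yellow sample ball knob on a yellow disc, the same size, fixed to the top of the other drawer unit. Origin: centre of the disc's underside.
- red_unit: Red single-drawer unit fixed to the bench: 220 mm deep (its x), 170 mm wide (its y), 100 mm high. Origin: centre of its underside; its x axis points from the drawer front into the unit, so the drawer opens along -x. Front face 110 mm from the origin along -x.
- red_unit_drawer0 (a joint): How far the drawer of the red unit is out, m: 0 fully shut, up to 0.149.
- red_unit_drawer0_handle (a point): Middle of the steel bar handle of the red unit's drawer, which moves with it: a horizontal round bar 11 mm thick and 85 mm long along the unit's y, its middle line 35 mm in front of the drawer front and 62 mm above the bench (38 mm under the unit's top). The point's axes are those of the unit.
- red_drawer_floor (a point): Centre of the inner floor of the red unit's drawer, 22 mm above the bench; it moves with the drawer. Inside, the drawer is 175 mm long (x) and 128 mm wide (y) with walls 56 mm high above this floor; its 15 mm thick front reaches to 89 mm above the bench. With the drawer fully shut this point lies 4 mm beyond the unit's origin along its x.
- grey_unit: Grey single-drawer unit fixed to the bench: 220 mm deep (its x), 170 mm wide (its y), 100 mm high. Origin: centre of its underside; its x axis points from the drawer front into the unit, so the drawer opens along -x. Front face 110 mm from the origin along -x.
- grey_unit_drawer0 (a joint): How far the drawer of the grey unit is out, m: 0 fully shut, up to 0.149.
- grey_unit_drawer0_handle (a point): Middle of the steel bar handle of the grey unit's drawer, which moves with it: a horizontal round bar 11 mm thick and 85 mm long along the unit's y, its middle line 35 mm in front of the drawer front and 62 mm above the bench (38 mm under the unit's top). The point's axes are those of the unit.
- grey_drawer_floor (a point): Centre of the inner floor of the grey unit's drawer, 22 mm above the bench; it moves with the drawer. Inside, the drawer is 175 mm long (x) and 128 mm wide (y) with walls 56 mm high above this floor; its 15 mm thick front reaches to 89 mm above the bench. With the drawer fully shut this point lies 4 mm beyond the unit's origin along its x.
- vise: Bystander: grey drill-press vise, body 200 x 90 x 67 mm with a black handle, 3.5 kg. Origin: centre of the body's underside.
- wood_block: Bystander: loose wooden block 120 x 45 x 50 mm. Origin: centre of its underside.
- clear_tub: Bystander: empty clear plastic tub 110 x 80 x 40 mm. Origin: centre of its underside.
Not all that is in view belongs to the job. Several things have the shape of the cup; the one meant has the colours described above.

How it is judged:
By the outcome, as a careful person would: the job done as asked, in the order asked, and still so for the second after the job is handed in, with the robot touching nothing.
It also fails if it takes over 72 s, if anything falls off the work surface, if the arm or the gripper's body presses on something with over 40 N, if the wrist force passes 120 N, or if a joint passes its speed limit or range.

### The arm

A 6-joint arm with a two-finger parallel gripper is mounted at the origin on the work surface. World frame = base frame: x ahead of the robot, y to its left, z up, the work surface at z = 0. Lengths are in m, angles in degrees, forces in N, time in s.
With the tool pointing down it reaches from about 0.3 to 0.75 m from the base axis. Payload 8.5 kg.
Tool frame: the origin (TCP) lies midway between the tips of the shut fingers; the grasp point (between the pads) lies 19 mm behind it (env.grasp_offset is the distance from the TCP to the grasp point, in m); z points along the fingers, y is the line along which they close (so a half turn about z gives the same grasp; the last joint's range is limited). The gripper opens to 85 mm and grips with 20 to 120 N. Pads are 22 mm wide; open, the fingers measure 114 mm over their backs; the gripper's body (76 mm by 85 mm) begins 54 mm behind the grasp point. The pads swing forward as they close: fully open they stand 13 mm farther back than shut.
Start: joints at [55.331, 21.807, 74.336, -0, 83.858, -12.336], TCP at [0.209, 0.509, 0.231] pointing down, gripper open.
Joint ranges: [-178.18, 178.18], [-50.72, 133.34], [12.68, 142.11], [-81.47, 261.47], [9.98, 163.14], [-165.26, 165.26]. Speed limits (degrees/s): [136.94, 136.94, 180, 180, 180, 180].

### API

Orientations are given as a 3x3 rotation matrix whose columns are the frame's x, y, z axes.
In Python, from rig import env gives the robot as it stands.
- The arm moves only by the tool servo_tool, never from a script. Its argument "deltas" is text: rows parted by semicolons, each of 7 numbers parted by spaces: the opening, from 0 (shut) to 1 (fully open), then the shift along the tool's x, y, z in mm, then the turn, a rotation vector about the tool's x, y, z in rad. A call has 1 to 8 rows; each row shifts and turns the commanded pose from where the row before left it, along the tool's axes as they then stand; what a row does not reach is not made up. A row lasts 1/12 s, in which the tool goes at most 41.7 mm and 7.16 degrees, less where a joint would pass 70% of its speed; a pose out of reach is approached as far as the arm can. A call is refused whole if a number of a shift passes 41.7 or a number of a turn 0.125, either way. A call with a gripper value outside its range is refused whole. The fingers move at their own pace and stop on an object; "newtons" is the grip in N (left out, the last holds). Time passes only in rows, so rows that do not move let the fingers close. It gives the time, the measured TCP pose, the force, the opening and the grip force at its end, in the units of the state.
- env.observe(): the state, without advancing time (a new reading comes with each control period).
- env.get_image(name): name is "scene" or "side" or "wrist"; returns a dict with "img" (400x640x3 uint8, red, green, blue), "depth" (400x640 float32, m along the optical axis (not along the pixel's ray), 0 where there is no reading), "camera_matrix" (3x3 intrinsics, pixels), "D" ([k1, k2, p1, p2, k3] as OpenCV has them; the pictures are not rectified), "world_to_cam" (4x4, takes a point from world to camera coordinates). Camera axes: x right, y down, z forward; pixel columns grow to the right and rows downward; lengths in m; the calibration is good to about 2 mm. A picture is of the moment at which its call begins.
- env.close_job(): hands the job in; it is judged then, once.
Trained networks look in a picture, given as the dict that the camera call returned (one of the last four; its "shot" number tells which), for a name from the list of things; names that differ only in an ending like _2 or _b are one class to them, and where a whole thing is asked for, a point or a joint stands for the part that bears it (a point fixed in the world has none). Each returns a list of dicts, best first, with "conf" (0 to 1); they miss things now and then, are a little off and sometimes report something else, mostly with a low value. They report only what shows in the picture. A call takes as long as a camera call. They do not tell look-alikes from the thing itself.
- env.spot_in(name, picture): "bbox" ([centre column, centre row, width, height] in pixels, round what is visible of it).
- env.spot_point(name, picture): "uv" ([column, row] in pixels: a listed point, or the origin of a listed thing).
The state is a dict: "time_s": time; "q": joint angles; "qvel": joint speeds; "joint_efforts": joint torques, N m; "position": TCP position; "tool_rot": TCP orientation; "ft_force": force on the tool from outside, world axes, zero at the start; "wrist_torque": the same for the moment, N m; "grip_width": finger opening in m; "gripper_force": force on a finger pad.
Only numpy, scipy, OpenCV 4.12 (cv2) and the standard library are available. Lean on these libraries where they do the work, as an engineer would, in place of code of your own. Each camera call takes 0.05 s, during which the arm holds its last target. There are 200 camera calls.

## Working session

There is one attempt and no reset: what is moved stays moved. The work goes in short steps, Python scripts to look and compute and a tool call to move; the robot and the scene stay as the last step left them, time stands still between calls to the robot, and variables do not carry over. Pictures are saved under pics/ and viewed, at most 10 in all, crops included, and the job is handed in when it is done.

Besides the shell and the picture viewer there is one more tool, called after "Call:" in YAML: its name, and indented under it one key for each argument. servo_tool: Moves the arm, as the interface text tells. Its arguments: {"type":"object","properties":{"deltas":{"type":"string"},"newtons":{"type":"number"}},"required":["deltas"]}

```bash
ls; mkdir -p pics; cat > h.py <<'E'
import numpy as np, cv2
from rig import env
def px2w(p,uv,d=None,z=None):
    K=np.array(p["camera_matrix"]);D=np.array(p["D"]);T=np.linalg.inv(np.array(p["world_to_cam"]))
    n=cv2.undistortPoints(np.array([[uv]],float),K,D)[0,0]
    r=np.array([n[0],n[1],1.])
    if z is not None:
        w=T[:3,:3]@r; d=(z-T[2,3])/w[2]
    if d is None:
        u,v=int(round(uv[0])),int(round(uv[1])); a=p["depth"][max(v-1,0):v+2,max(u-1,0):u+2]; a=a[a>0]; d=np.median(a) if a.size else np.nan
    return T[:3,:3]@(r*d)+T[:3,3]
def cloud(p):
    K=np.array(p["camera_matrix"]);D=np.array(p["D"]);T=np.linalg.inv(np.array(p["world_to_cam"]))
    v,u=np.mgrid[:400,:640]
    n=cv2.undistortPoints(np.stack([u.ravel(),v.ravel()],1).astype(float)[:,None],K,D)[:,0]
    d=p["depth"].ravel()
    P=(np.c_[n,np.ones(len(n))]*d[:,None])@T[:3,:3].T+T[:3,3]; P[d<=0]=np.nan
    return P.reshape(400,640,3)
def save(p,name,crop=None,s=1):
    im=p["img"][...,::-1]
    if crop: im=im[crop[1]:crop[3],crop[0]:crop[2]]
    if s!=1: im=cv2.resize(im,None,fx=s,fy=s,interpolation=cv2.INTER_CUBIC)
    cv2.imwrite("pics/"+name,im)
E
python3 - <<'E'
from h import *
np.set_printoptions(precision=3,suppress=True)
for c in ["scene","side"]:
    p=env.get_image(c); save(p,c+"0.png"); print(c,p["world_to_cam"])
    for n in ["cup","mat","blue_sample","yellow_sample","red_unit","grey_unit","red_unit_drawer0_handle","grey_unit_drawer0_handle","vise","wood_block","clear_tub"]:
        for r in env.spot_point(n,p)[:3]: print(n,np.round(r["uv"],1),round(r["conf"],2),px2w(p,r["uv"]),end=' | ')
        print()
s=env.observe();print(s["tool_rot"],env.grasp_offset,s["time_s"])
E
```

```text
pics
scene [[-0.496  0.868  0.016  0.248]
 [ 0.593  0.353 -0.724 -0.254]
 [-0.634 -0.35  -0.69   1.544]
 [ 0.     0.     0.     1.   ]]
cup [291.  180.6] 0.9 [ 0.446 -0.13   0.021] | cup [178.6 173.5] 0.82 [ 0.612 -0.469  0.026] | cup [274.9 155.1] 0.61 [ 0.361 -0.252  0.024] | 
mat [234.5 180.8] 0.64 [ 0.545 -0.287  0.025] | mat [517.7 251.6] 0.23 [0.394 0.571 0.04 ] | 
blue_sample [251.  235.4] 0.59 [ 0.764 -0.046  0.113] | blue_sample [450.6 303.9] 0.36 [0.621 0.459 0.003] | 
yellow_sample [339.1 275.8] 0.73 [0.759 0.207 0.112] | 
red_unit [196.8 213. ] 0.72 [ 0.727 -0.283  0.036] | red_unit [337.9 293.2] 0.55 [0.794 0.222 0.098] | 
grey_unit [258.2 255. ] 0.88 [ 0.798 -0.001  0.098] | grey_unit [232.4 177.2] 0.7 [ 0.549 -0.29   0.042] | 
red_unit_drawer0_handle [364.4 237.3] 0.63 [0.582 0.196 0.064] | 
grey_unit_drawer0_handle [289.6 207.3] 0.88 [ 0.589 -0.042  0.065] | 
vise [513.  249.6] 0.7 [0.39  0.559 0.037] | 
wood_block [196.7 213.7] 0.96 [ 0.726 -0.284  0.032] | 
clear_tub [451.5 304.7] 0.95 [0.621 0.462 0.002] | 
side [[ 0.922 -0.387 -0.005 -0.49 ]
 [-0.257 -0.602 -0.756
[... 332 characters left out ...]
ple [348.3 156.4] 0.67 [0.745 0.204 0.113] | 
red_unit [343.5 186.1] 0.72 [0.686 0.114 0.075] | 
grey_unit [383.1 236.2] 0.65 [ 0.68  -0.139  0.093] | 
red_unit_drawer0_handle [356.1 333. ] 0.75 [ 0.508 -0.33   0.009] | 
grey_unit_drawer0_handle [337.5 233.8] 0.8 [ 0.584 -0.059  0.066] | grey_unit_drawer0_handle [344.3 186.5] 0.63 [0.688 0.113 0.074] | 
vise [208.7 155.7] 0.63 [0.342 0.473 0.054] | 
wood_block [346.6 186.8] 0.72 [0.697 0.114 0.069] | wood_block [422.2 300.8] 0.56 [ 0.692 -0.326  0.034] | 
clear_tub [286.7 156. ] 0.67 [0.61  0.422 0.011] | clear_tub [360.8 325.5] 0.51 [ 0.514 -0.338  0.048] | 
[[-0.925  0.38  -0.   ]
 [ 0.38   0.925 -0.   ]
 [ 0.    -0.    -1.   ]] 0.0187 1.2
```

View pics/scene0.png

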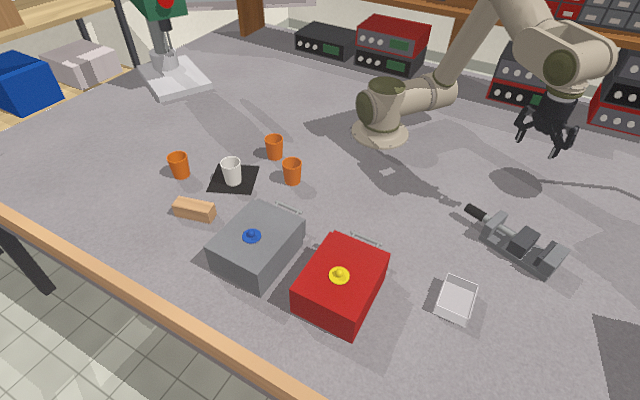

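View pics/side0.png

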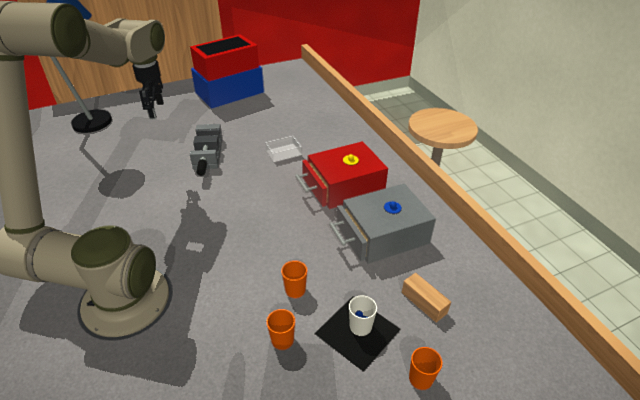

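Scene view: the white cup is at (231,171) on the black mat, with blue knobs visible inside it in the side view at (362,315). The orange cups at (178,164), (273,147) and (291,171) have the same shape but the wrong colour. The blue sample (251,236) sits on the grey unit and the yellow one (339,275) on the red unit, so the grey drawer is the target.

```bash
python3 - <<'E'
from h import *
from scipy.optimize import least_squares
np.set_printoptions(precision=4,suppress=True)
crops=[]
for c,box in [("scene",(170,130,310,300)),("side",(310,180,450,350))]:
    p=env.get_image(c); P=cloud(p); im=p["img"].astype(int)
    crops.append(cv2.resize(p["img"][box[1]:box[3],box[0]:box[2],::-1],None,fx=2.8,fy=2.8,interpolation=2))
    x,y,z=P[...,0],P[...,1],P[...,2]
    R,G,B=im[...,0],im[...,1],im[...,2]
    grey=(abs(R-G)<25)&(abs(B-G)<25)
    for nm,m in [("grey top",(z>.09)&(z<.108)&grey&(x>.55)&(x<.95)&(y>-.25)&(y<.15)),("red top",(z>.09)&(z<.108)&(R>G+60)&(G<80)&(x>.55)&(x<.95))]:
        q=P[m]; r=cv2.minAreaRect((q[:,:2]*1000).astype(np.float32)); print(c,nm,m.sum(),r,"z",np.median(q[:,2]))
    # handle
    m=(z>.045)&(z<.08)&(x>.52)&(x<.66)&(y>-.15)&(y<.06)
    q=P[m&(x<.61)]; print(" handle",len(q),cv2.minAreaRect((q[:,:2]*1000).astype(np.float32)),"zmax",np.percentile(q[:,2],[50,95]))
    # cup
    m=(z>.008)&(z<.1)&(np.hypot(x-.53,y+.31)<.07)&(R>90)&grey; q=P[m]
    zt=np.percentile(q[:,2],98)
    f=least_squares(lambda a:np.hypot(q[:,0]-a[0],q[:,1]-a[1])-np.where(True,.027+.006*q[:,2]/.08,0),[.53,-.31],loss='soft_l1',f_scale=.002)
    print(" cup",m.sum(),f.x,"ztop",zt,np.median(abs(f.fun)))
    m=(R<60)&(G<60)&(B<60)&(z<.012)&(np.hypot(x-.53,y+.31)<.12); q=P[m]; print(" mat",m.sum(),cv2.minAreaRect((q[:,:2]*1000).astype(np.float32)),np.median(q[:,2]))
    for n in ["grey_unit_drawer0_handle","blue_sample"]:
        print(n,env.spot_point(n,p)[:2])
cv2.imwrite("pics/crop.png",np.hstack(crops))
E
```

```text
scene grey top 3845 ((738.3406982421875, -11.627655029296875), (252.51699829101562, 221.78199768066406), 89.5205078125) z 0.09842528330267597
scene red top 4844 ((735.1000366210938, 201.6929931640625), (216.0335693359375, 170.42835998535156), 0.5778207182884216) z 0.09844338708435196
 handle 121 ((591.5054321289062, -49.44229507446289), (22.18398094177246, 92.96670532226562), 1.3379465341567993) zmax [0.0657 0.0687]
 cup 496 [ 0.5274 -0.3107] ztop 0.08438877147105545 0.001671243197628812
 mat 224 ((518.255859375, -317.38079833984375), (147.12330627441406, 147.52793884277344), 24.822296142578125) 0.003326116013813829
grey_unit_drawer0_handle [{'uv': [288.9, 204.5], 'conf': 0.7}]
blue_sample [{'uv': [254.2, 234.3], 'conf': 0.55}]
side grey top 2932 ((737.0652465820312, -55.91978454589844), (174.9408721923828, 225.75439453125), 89.34654998779297) z 0.09858291296349242
side red top 2060 ((777.3074340820312, 1077.0950927734375), (1945.3900146484375, 229.79910278320312), 86.95024871826172) z 0.09848808368964218
 handle 143 ((593.7139892578125, -53.7484130859375), (92.90729522705078, 29.63028335571289), 88.27564239501953) zmax [0.0644 0.0676]
 cup 866 [ 0.5276 -0.314 ] ztop 0.0845285048473582 0.0017490988051690835
 mat 2484 ((516.0201416015625, -322.7785949707031), (150.00064086914062, 148.87258911132812), 24.718252182006836) 0.0030296721433573093
grey_unit_drawer0_handle [{'uv': [335.6, 233.0], 'conf': 0.74}]
blue_sample [{'uv': [395.3, 205.1], 'conf': 0.43}]
```

View pics/crop.png

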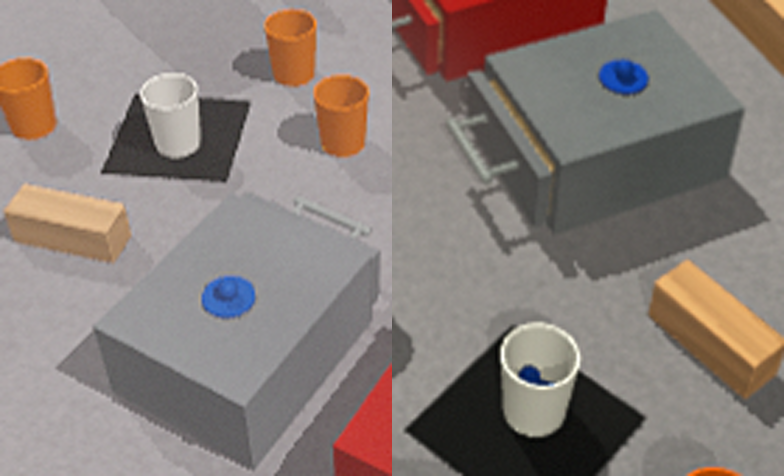

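The crop shows the white cup on the mat with blue knobs inside, and the blue disc on the grey unit. That confirms the grey drawer and the white cup. I'll turn the tool so its y lies along world x, then travel to above the grey handle.

Call:
servo_tool:
  deltas: "0.3 0 0 0 0 0 0.118; 0.3 0 0 0 0 0 0.118; 0.3 0 0 0 0 0 0.118; 0.3 0 0 0 0 0 0.118; 0.3 0 0 0 0 0 0.118; 0.3 0 0 0 0 0 0.118; 0.3 0 0 0 0 0 0.118; 0.3 0 0 0 0 0 0.118"
  newtons: 50

```text
time_s: 2.17
position: [0.209, 0.5087, 0.2313]
tool_rot: [[-0.229, 0.973, -0.0], [0.973, 0.229, -0.0], [-0.0, -0.0, -1.0]]
ft_force: [-0.3, -0.5, 1.0]
grip_width: 0.0257
gripper_force: 0.0
```

Call:
servo_tool:
  deltas: "0.3 0 0 0 0 0 0.118; 0.3 0 0 0 0 0 0.118; 0.3 -31 21 2 0 0 0; 0.3 -31 21 2 0 0 0; 0.3 -31 21 2 0 0 0; 0.3 -31 21 2 0 0 0; 0.3 -31 21 2 0 0 0; 0.3 -31 21 2 0 0 0"

```text
time_s: 2.83
position: [0.3358, 0.3213, 0.2194]
tool_rot: [[-0.001, 1.0, 0.0], [1.0, 0.001, 0.0], [0.0, 0.0, -1.0]]
ft_force: [1.2, 0.5, -0.3]
grip_width: 0.0259
gripper_force: 0.0
```

Call:
servo_tool:
  deltas: "0.3 -31 21 2 0 0 0; 0.3 -31 21 2 0 0 0; 0.3 -31 21 2 0 0 0; 0.3 -31 21 2 0 0 0; 0.3 -31 21 2 0 0 0; 0.3 -31 21 2 0 0 0; 0.3 -31 21 2 0 0 0; 0.3 -31 21 2 0 0 0"

```text
time_s: 3.5
position: [0.5042, 0.0732, 0.2034]
tool_rot: [[-0.001, 1.0, 0.0], [1.0, 0.001, 0.0], [0.0, 0.0, -1.0]]
ft_force: [0.8, 0.2, 0.5]
grip_width: 0.0253
gripper_force: 0.0
```

Call:
servo_tool:
  deltas: "0.3 -30 20 0 0 0 0; 0.3 -30 20 0 0 0 0; 0.3 -30 20 0 0 0 0; 0.3 -30 20 0 0 0 0; 0.3 0 0 0 0 0 0; 0.3 0 0 0 0 0 0"

```text
time_s: 4.0
position: [0.584, -0.0463, 0.2026]
tool_rot: [[0.001, 1.0, -0.001], [1.0, -0.001, 0.0], [0.0, -0.001, -1.0]]
ft_force: [0.3, 0.2, 0.2]
grip_width: 0.0259
gripper_force: 0.0
```

```bash
python3 - <<'E'
from h import *
import json
np.set_printoptions(precision=4,suppress=True)
p=env.get_image("wrist"); save(p,"w1.png")
s=env.observe(); print(s["time_s"],s["position"],s["q"])
json.dump([[list(map(float,s["q"])),list(map(float,s["position"])),np.array(s["tool_rot"]).tolist()]],open("k.json","w"))
for r in env.spot_point("grey_unit_drawer0_handle",p)[:3]: print(r,px2w(p,r["uv"],z=.062),px2w(p,r["uv"]))
P=cloud(p); x,y,z=P[...,0],P[...,1],P[...,2]
for lo in np.arange(-.1,.02,.02):
    m=(z>.055)&(z<.075)&(x>.5)&(x<.61)&(y>lo)&(y<lo+.02)
    print(lo,m.sum(),np.percentile(x[m],[2,50,98]) if m.any() else '',np.median(z[m]) if m.any() else '')
m=(z>.082)&(z<.093)&(x>.59)&(x<.66)&(abs(y+.05)<.06); print("front top",m.sum(),np.percentile(x[m],[2,98]) if m.any() else '')
E
```

```text
4.05 [ 0.5834 -0.0451  0.2029] [-16.0083  26.5516  71.3301   0.0119  82.171  -16.0192]
{'uv': [322.7, 190.7], 'conf': 0.62} [ 0.5877 -0.0498  0.062 ] [ 0.5876 -0.0486  0.0666]
-0.1 344 [0.5805 0.5908 0.6094] 0.06533094738497666
-0.08 245 [0.5806 0.5852 0.5908] 0.06615124338366063
-0.06 264 [0.5806 0.5861 0.5915] 0.06609395779515209
-0.039999999999999994 272 [0.5811 0.5861 0.5914] 0.06616752627515035
-0.01999999999999999 430 [0.5817 0.5903 0.609 ] 0.06531502059850242
1.3877787807814457e-17 0  
front top 2511 [0.6212 0.6425]
```

View pics/w1.png

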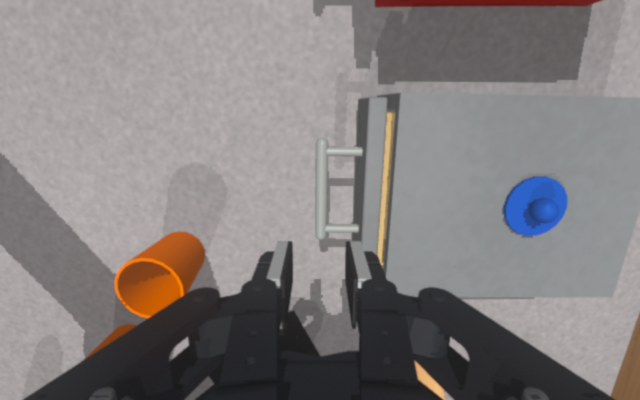

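Call:
servo_tool:
  deltas: "0.3 0 0 0 -0.1 0.1 0; 0.3 0 0 0 -0.1 0.1 0; 0.3 0 0 0 -0.1 0.1 0; 0.3 0 0 0 -0.1 0.1 0; 0.3 0 0 0 0 0 0"

```text
time_s: 4.52
position: [0.5815, -0.0447, 0.2026]
tool_rot: [[-0.061, 0.938, 0.34], [0.937, -0.064, 0.343], [0.344, 0.34, -0.876]]
ft_force: [-0.5, -0.7, -0.5]
grip_width: 0.0253
gripper_force: 0.0
```

```bash
python3 - <<'E'
from h import *
import json
p=env.get_image("wrist"); s=env.observe(); k=json.load(open("k.json"))
k.append([list(map(float,s["q"])),list(map(float,s["position"])),np.array(s["tool_rot"]).tolist()]); json.dump(k,open("k.json","w"))
print(s["q"],s["position"])
for r in env.spot_point("grey_unit_drawer0_handle",p)[:3]: print(r,px2w(p,r["uv"],z=.062),px2w(p,r["uv"]))
P=cloud(p); x,y,z=P[...,0],P[...,1],P[...,2]
m=(z>.057)&(z<.075)&(x>.5)&(x<.61)&(abs(y+.05)<.03)
print(m.sum(),np.percentile(x[m],[2,50,98]) if m.any() else '')
E
```

```text
[-28.1911424   21.17711232  85.94442947  29.82240782  67.08841492
 -38.56369498] [ 0.58204912 -0.04483125  0.20304981]
{'uv': [271.4, 248.0], 'conf': 0.95} [ 0.58654077 -0.04874674  0.062     ] [ 0.58565765 -0.04837959  0.06643214]
409 [0.58059717 0.58492903 0.59082974]
```

Call:
servo_tool:
  deltas: "0.3 0 0 0 0.1 -0.1 0; 0.3 0 0 0 0.1 -0.1 0; 0.3 0 0 0 0.1 -0.1 0; 0.3 0 0 0 0.1 -0.1 0"

```text
time_s: 4.95
position: [0.5844, -0.0442, 0.2056]
tool_rot: [[-0.0, 1.0, -0.001], [1.0, 0.0, -0.01], [-0.01, -0.001, -1.0]]
ft_force: [0.4, 0.0, 0.7]
grip_width: 0.0258
gripper_force: 0.0
```

The wrist view shows the grey unit's bar at (322,190), with its standoffs running to the drawer front. The bar centre is at about (0.586, -0.049, 0.062), which agrees with the other views. An orange cup is at (160,275), near the pull path, so I'll check the clearance while I descend.

Call:
servo_tool:
  deltas: "0.3 -5 2 26 0 0 0; 0.3 0 0 26 0 0 0; 0.3 0 0 26 0 0 0; 0.3 0 0 26 0 0 0; 0.3 0 0 26 0 0 0; 0.3 0 0 26 0 0 0; 0.3 0 0 0 0 0 0; 0.3 0 0 0 0 0 0"

```text
time_s: 5.62
position: [0.5864, -0.0488, 0.0474]
tool_rot: [[-0.003, 1.0, -0.0], [1.0, 0.003, -0.003], [-0.003, -0.0, -1.0]]
ft_force: [0.2, 0.4, 0.9]
grip_width: 0.0254
gripper_force: 0.0
```

Call:
servo_tool:
  deltas: "0 0 0 0 0 0 0; 0 0 0 0 0 0 0; 0 0 0 0 0 0 0; 0 0 0 0 0 0 0"
  newtons: 60

```text
time_s: 5.95
position: [0.5861, -0.049, 0.0481]
tool_rot: [[-0.001, 1.0, 0.001], [1.0, 0.001, 0.0], [0.0, 0.001, -1.0]]
ft_force: [1.3, 7.2, 5.1]
grip_width: 0.0088
gripper_force: 58.7
```

```bash
python3 - <<'E'
from h import *
import json
from scipy.optimize import least_squares
np.set_printoptions(precision=4,suppress=True)
for c in ["side","scene"]:
    p=env.get_image(c);P=cloud(p);im=p["img"].astype(int);x,y,z=P[...,0],P[...,1],P[...,2];o=(im[...,0]>im[...,2]+90)&(im[...,1]<im[...,0]*.6)
    for g in [(.43,-.15),(.35,-.26),(.59,-.49)]:
        m=o&(z>.015)&(z<.09)&(np.hypot(x-g[0],y-g[1])<.07); q=P[m]
        if len(q)<20: continue
        f=least_squares(lambda a:np.hypot(q[:,0]-a[0],q[:,1]-a[1])-.027-.006*q[:,2]/.08,g,loss='soft_l1',f_scale=.002); print(c,g,len(q),f.x)
s=env.observe(); k=json.load(open("k.json"))
k.append([list(map(float,s["q"])),list(map(float,s["position"])),np.array(s["tool_rot"]).tolist()])
k.append([[55.331,21.807,74.336,0,83.858,-12.336],[.209,.509,.231],[[-.925,.38,0],[.38,.925,0],[0,0,-1]]])
json.dump(k,open("k.json","w"))
from scipy.spatial.transform import Rotation as Ro
def fk(q,a,s4=1):
    Z=lambda t:Ro.from_euler('z',t,degrees=True); Y=lambda t:Ro.from_euler('y',t,degrees=True)
    h,L1,e,L2,L3,d=a
    F=Z(q[0])*Y(q[1]+q[2]); R=F*Z(s4*q[3])*Y(q[4])*Z(q[5]+90)
    return Z(q[0]).apply([0,d,h])+(Z(q[0])*Y(q[1])).apply([0,0,L1])+F.apply([e,0,L2])+R.apply([0,0,L3]),R
for s4 in (1,-1):
    f=least_squares(lambda a:np.concatenate([fk(q,a,s4)[0]-t for q,t,_ in k]+[a*1e-4]),[.3,.4,0,.4,.2,.1])
    print(s4,f.x,f.cost**.5,[np.abs(fk(q,f.x,s4)[1].as_matrix()-np.array(R)).max().round(3) for q,_,R in k])
E
```

```text
side (0.43, -0.15) 680 [ 0.4214 -0.1451]
side (0.35, -0.26) 811 [ 0.3398 -0.2735]
side (0.59, -0.49) 921 [ 0.5894 -0.4878]
scene (0.35, -0.26) 25 [ 0.339  -0.2698]
scene (0.59, -0.49) 402 [ 0.5897 -0.4833]
1 [0.1302 0.5375 0.1036 0.3508 0.2575 0.1175] 0.0002493596007887589 [np.float64(0.0), np.float64(0.0), np.float64(0.0), np.float64(0.0)]
-1 [-0.2808  0.4069 -0.0048  0.3971 -0.1918  0.1251] 0.05152903622930708 [np.float64(0.0), np.float64(0.807), np.float64(0.002), np.float64(0.0)]
```

The fingers hold the bar. The orange cup at (0.421,-0.145) is clear of the drawer's path, so I'm pulling.

Call:
servo_tool:
  deltas: "0 0 -10 0 0 0 0; 0 0 -18 0 0 0 0; 0 0 -20 0 0 0 0; 0 0 -20 0 0 0 0; 0 0 -20 0 0 0 0; 0 0 -20 0 0 0 0; 0 0 -20 0 0 0 0; 0 0 -12 0 0 0 0"

```text
time_s: 6.72
position: [0.4435, -0.0475, 0.048]
tool_rot: [[-0.0, 1.0, -0.001], [1.0, 0.0, 0.004], [0.004, -0.001, -1.0]]
ft_force: [1.3, 20.6, 8.9]
grip_width: 0.009
gripper_force: 59.8
```

Call:
servo_tool:
  deltas: "0 0 0 0 0 0 0; 0 0 0 0 0 0 0"

```text
time_s: 6.88
position: [0.4441, -0.0474, 0.048]
tool_rot: [[0.0, 1.0, -0.002], [1.0, -0.0, 0.004], [0.004, -0.002, -1.0]]
ft_force: [-0.2, 21.0, 12.3]
grip_width: 0.0084
gripper_force: 60.5
```

```bash
python3 - <<'E'
from h import *
p=env.get_image("side"); save(p,"s2.png",(250,130,450,390),2.2)
P=cloud(p);x,y,z=P[...,0],P[...,1],P[...,2]
m=(z>.08)&(z<.093)&(x>.4)&(x<.66)&(abs(y+.05)<.08);print(np.histogram(x[m],bins=np.arange(.44,.66,.01)))
print(env.observe()["ft_force"])
E
```

```text
(array([11, 13,  4, 34, 88, 17,  0,  0,  0,  0,  0,  0,  0,  1,  2,  0,  0,
        0,  0,  3, 54,  0]), array([0.44, 0.45, 0.46, 0.47, 0.48, 0.49, 0.5 , 0.51, 0.52, 0.53, 0.54,
       0.55, 0.56, 0.57, 0.58, 0.59, 0.6 , 0.61, 0.62, 0.63, 0.64, 0.65,
       0.66]))
[-1.00326773 19.96719453 12.0762572 ]
```

View pics/s2.png

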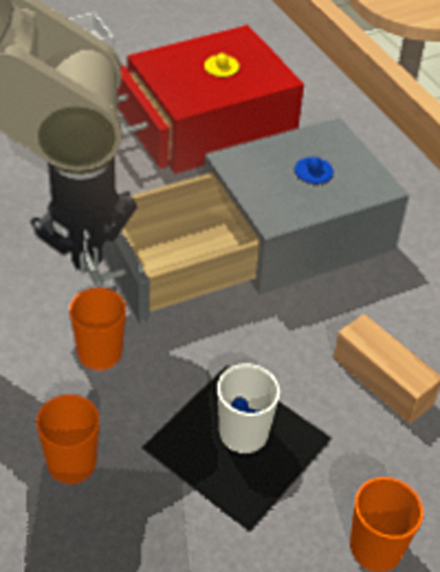

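The drawer is open about 148 mm, the fingers are on its handle, and everything else stands where it was. I'll release, rise, and plan the cup grasp with the fitted arm model.

Call:
servo_tool:
  deltas: "0.3 0 0 0 0 0 0; 0.3 0 0 0 0 0 0; 0.3 0 0 0 0 0 0; 0.3 0 0 -20 0 0 0; 0.3 0 0 -35 0 0 0; 0.3 0 0 -40 0 0 0; 0.3 0 0 -40 0 0 0; 1 0 0 -40 0 0 0"

```text
time_s: 7.6
position: [0.445, -0.0502, 0.2244]
tool_rot: [[-0.001, 1.0, -0.0], [1.0, 0.001, -0.001], [-0.001, -0.0, -1.0]]
ft_force: [0.7, -0.6, -0.7]
grip_width: 0.0366
gripper_force: 0.0
```

```bash
cat > kin.py <<'E'
import numpy as np, json
from scipy.optimize import least_squares
from scipy.spatial.transform import Rotation as Ro
Z=lambda t:Ro.from_euler('z',t,degrees=True); Y=lambda t:Ro.from_euler('y',t,degrees=True)
LO=np.array([-178.18,-50.72,12.68,-81.47,9.98,-165.26]);HI=np.array([178.18,133.34,142.11,261.47,163.14,165.26])
def fk(q,a):
    h,L1,e,L2,L3,d=a
    F=Z(q[0])*Y(q[1]+q[2]); R=F*Z(q[3])*Y(q[4])*Z(q[5]+90)
    return Z(q[0]).apply([0,d,h])+(Z(q[0])*Y(q[1])).apply([0,0,L1])+F.apply([e,0,L2])+R.apply([0,0,L3]),R
def fit():
    k=json.load(open("k.json"))
    f=least_squares(lambda a:np.concatenate([fk(q,a)[0]-t for q,t,_ in k]+[(a-np.array([.3,.45,.05,.4,.25,.117]))*1e-4]),[.3,.4,0,.4,.2,.1]); return f.x
def ik(p,R,a,q0):
    f=least_squares(lambda q:np.concatenate([(fk(q,a)[0]-p)*10,(fk(q,a)[1].inv()*R).as_rotvec()]),np.clip(q0,LO+.1,HI-.1),bounds=(LO,HI),x_scale=50.)
    return f.x,f.cost**.5
def toolR(az,pitch,roll):
    # z at azimuth az, pitched down; roll 0: tool y horizontal (to the left looking along z), then turn about z
    c=np.radians([az,pitch]); z=np.array([np.cos(c[0])*np.cos(c[1]),np.sin(c[0])*np.cos(c[1]),-np.sin(c[1])])
    y=np.array([-np.sin(c[0]),np.cos(c[0]),0]); x=np.cross(y,z)
    return Ro.from_matrix(np.c_[x,y,z])*Z(roll)
E
python3 - <<'E'
from kin import *
from rig import env
np.set_printoptions(precision=1,suppress=True)
s=env.observe(); k=json.load(open("k.json")); k.append([list(map(float,s["q"])),list(map(float,s["position"])),np.array(s["tool_rot"]).tolist()]); json.dump(k,open("k.json","w"))
a=fit(); print(a.round(4).tolist(), s["q"],s["position"])
q0=s["q"]; G=.0187
def best(g,az,pi,ro,seeds):
    R=toolR(az,pi,ro); p=np.array(g)+R.apply([0,0,G]); b=None
    for sd in seeds:
        q,c=ik(p,R,a,sd)
        if b is None or c<b[1]: b=(q,c)
    return b
print("grasp")
for az in (-30,-50,-70,-90):
  for pi in (30,45,60):
    for ro in (0,180):
      sd=[[-40,30,90,r4,60,r6] for r4 in (0,60,120) for r6 in (-90,0,90)]
      q,c=best((.5275,-.312,.052),az,pi,ro,sd)
      if c<1e-3: print(az,pi,ro,q)
print("pour")
for az in (0,-30,-60,-90):
  for pi in (0,15,30):
    for ro in (0,60,120,180,-60,-120):
      sd=[[-20,20,90,r4,60,r6] for r4 in (0,60,120) for r6 in (-90,0,90)]
      q,c=best((.56,-.055,.17),az,pi,ro,sd)
      if c<1e-3: print(az,pi,ro,q)
E
```

```text
[0.1302, 0.5375, 0.1036, 0.3508, 0.2575, 0.1175] [-21.6  11.9  90.1  -0.   78.  -21.7] [ 0.4 -0.1  0.2]
grasp
-30 30 0 [-47.7  41.1 116.9 155.4  39.4 100.4]
-30 30 180 [-47.7  41.1 116.9 155.4  39.4 -79.6]
-30 45 0 [-46.2  35.5 109.6 127.6  14.4 129.9]
-30 45 180 [-46.2  35.5 109.6 127.6  14.4 -50.1]
-30 60 0 [ -44.5   33.8  100.2   23.6   18.2 -125.2]
-30 60 180 [-44.5  33.8 100.2  23.6  18.2  54.8]
-50 30 0 [-37.4  41.4 114.1 198.6  36.3  81.2]
-50 30 180 [-37.4  41.4 114.1 198.6  36.3 -98.8]
-50 45 0 [-38.5  36.1 107.5 225.9  11.4  52.9]
-50 45 180 [ -38.5   36.1  107.5  225.9   11.4 -127.1]
-50 60 0 [-39.6  34.3  98.9 -17.   18.  -64.8]
-50 60 180 [-39.6  34.3  98.9 -17.   18.  115.2]
-70 30 0 [-28.9  42.7 106.2 242.2  40.1  58.2]
-70 30 180 [ -28.9   42.7  106.2  242.2   40.1 -121.8]
-70 60 0 [-35.2  35.8  94.9 -36.3  28.8 -26.2]
-70 60 180 [-35.2  35.8  94.9 -36.3  28.8 153.8]
-90 45 0 [-27.6  40.7  92.8 -65.4  43.6  21.2]
-90 45 180 [ -27.6   40.7   92.8  -65.4   43.6 -158.8]
-90 60 0 [-32.1  38.1  89.  -38.6  42.7  -5.6]
pour
0 0 0 [-30.9  41.6 130.3 148.9  83.1  94.2]
0 0 60
[... 1989 characters left out ...]
30. ]
-60 15 -60 [  3.5  35.3 105.4 258.9  61.7 -10. ]
-60 15 -120 [  3.5  35.3 105.4 258.9  61.7 -70. ]
-90 15 0 [  5.9  42.2  85.6 -74.6  85.4  37.9]
-90 15 60 [  5.9  42.2  85.6 -74.6  85.4  97.9]
-90 15 120 [  5.9  42.2  85.6 -74.6  85.4 157.9]
-90 15 180 [   5.9   42.2   85.6  -74.6   85.4 -142.1]
-90 15 -60 [  5.9  42.2  85.6 -74.6  85.4 -22.1]
-90 15 -120 [  5.9  42.2  85.6 -74.6  85.4 -82.1]
-90 30 0 [  3.5  36.9  84.5 -62.3  77.6  29.2]
-90 30 60 [  3.5  36.9  84.5 -62.3  77.6  89.2]
-90 30 120 [  3.5  36.9  84.5 -62.3  77.6 149.2]
-90 30 180 [   3.5   36.9   84.5  -62.3   77.6 -150.8]
-90 30 -60 [  3.5  36.9  84.5 -62.3  77.6 -30.8]
-90 30 -120 [  3.5  36.9  84.5 -62.3  77.6 -90.8]
```

```bash
python3 - <<'E'
from kin import *
np.set_printoptions(precision=1,suppress=True)
a=fit(); G=.0187
def best(g,az,pi,ro):
    R=toolR(az,pi,ro); p=np.array(g)+R.apply([0,0,G]); b=[]
    for r4 in (45,90,130):
      for r6 in (-100,0,100):
        q,c=ik(p,R,a,[-30,30,90,r4,60,r6])
        if c<1e-3: b.append(q)
    return sorted(b,key=lambda q:abs(q[3]-90))[:1]
for g,nm in (((.5275,-.312,.055),"grasp"),((.56,-.055,.17),"pour"),((.53,-.25,.2),"mid")):
  for az in (30,45,60,75,90):
    for pi in (0,15,25,35):
      for ro in (0,180) if nm!="pour" else (0,130,180,-130):
        for q in best(g,az,pi,ro): print(nm,az,pi,ro,q)
E
```

```text
grasp 30 0 0 [-66.   58.1  94.7  84.7  92.7 117.1]
grasp 30 0 180 [-66.   58.1  94.7  84.7  92.7 -62.9]
grasp 30 15 0 [-65.1  51.2  95.4  77.4  80.3 123.8]
grasp 30 15 180 [-65.1  51.2  95.4  77.4  80.3 -56.2]
grasp 30 25 0 [-63.6  47.1  95.   71.4  72.6 130. ]
grasp 30 25 180 [-63.6  47.1  95.   71.4  72.6 -50. ]
grasp 30 35 0 [-61.3  43.5  93.9  63.8  65.9 137.9]
grasp 30 35 180 [-61.3  43.5  93.9  63.8  65.9 -42.1]
grasp 45 0 0 [-64.6  59.9  84.   74.  101.4 124.5]
grasp 45 0 180 [-64.6  59.9  84.   74.  101.4 -55.5]
grasp 45 15 0 [-63.8  53.7  85.   66.1  90.7 128.7]
grasp 45 15 180 [-63.8  53.7  85.   66.1  90.7 -51.3]
grasp 45 25 0 [-62.5  49.8  85.2  60.4  83.9 132.7]
grasp 45 25 180 [-62.5  49.8  85.2  60.4  83.9 -47.3]
grasp 45 35 0 [-60.6  46.3  85.1  53.9  77.6 137.8]
grasp 45 35 180 [-60.6  46.3  85.1  53.9  77.6 -42.2]
grasp 60 0 0 [-62.1  62.6  72.8  65.9 111.9 129.8]
grasp 60 0 180 [-62.1  62.6  72.8  65.9 111.9 -50.2]
grasp 60 15 0 [-61.5  56.7  74.2  57.5 102.2 131.2]
grasp 60 15 180 [-61.5  56.7  74.2  57.5 102.2 -48.8]
grasp 60 25 0 [-60.4  53.   75.1  51.8  95.7 1
[... 6569 characters left out ...]
 [-55.3  45.6  69.8  55.7 116.9 140.6]
mid 75 15 180 [-55.3  45.6  69.8  55.7 116.9 -39.4]
mid 75 25 0 [-54.3  42.3  69.5  49.2 112.1 140.8]
mid 75 25 180 [-54.3  42.3  69.5  49.2 112.1 -39.2]
mid 75 35 0 [-52.9  39.2  69.4  42.6 107.1 141.5]
mid 75 35 180 [-52.9  39.2  69.4  42.6 107.1 -38.5]
mid 90 0 0 [-52.1  54.5  60.6  61.5 135.6 142.7]
mid 90 0 180 [-52.1  54.5  60.6  61.5 135.6 -37.3]
mid 90 15 0 [-51.7  49.8  59.9  50.2 128.8 138.5]
mid 90 15 180 [-51.7  49.8  59.9  50.2 128.8 -41.5]
mid 90 25 0 [-50.9  46.5  60.2  43.3 123.6 136.5]
mid 90 25 180 [-50.9  46.5  60.2  43.3 123.6 -43.5]
mid 90 35 0 [-49.8  43.1  61.   36.7 117.9 135.1]
mid 90 35 180 [-49.8  43.1  61.   36.7 117.9 -44.9]
```

```bash
cat >> kin.py <<'E'
def plan(p0,R0,p1,R1):
    """turn (total rotvec in tool axes), then shift in the final tool's axes, mm"""
    return (R0.inv()*R1).as_rotvec(), R1.inv().apply(np.array(p1)-np.array(p0))*1000
E
python3 - <<'E'
from kin import *
from rig import env
np.set_printoptions(precision=4,suppress=True)
s=env.observe(); R0=Ro.from_matrix(s["tool_rot"]); R1=toolR(60,25,180); z=R1.apply([0,0,1])
g=np.array([.5275,-.3125,.055]); tcp=g+.0187*z
pre=tcp-.13*z; ab=pre+[0,0,.12]
r,t=plan(s["position"],R0,ab,R1); print("turn",r,np.linalg.norm(r),"shift",t); print("down",R1.inv().apply(pre-ab)*1000,"pre",pre,"tcp",tcp); print(R1.as_matrix())
a=fit(); q=s["q"]
for i in range(1,13):
    q,c=ik(s["position"],R0*Ro.from_rotvec(r*i/12),a,q)
    if i%3==0: print(np.round(q),round(c,4))
for p in (ab,pre,tcp): q,c=ik(p,R1,a,q); print(np.round(q),round(c,4))
E
```

```text
turn [-0.2972  1.1079  0.4662] 1.2381657926613276 shift [-123.3256  202.5618 -258.911 ]
down [-108.7569   -0.       50.7142] pre [ 0.4771 -0.3999  0.102 ] tcp [ 0.536  -0.2978  0.0471]
[[ 0.2113  0.866   0.4532]
 [ 0.366  -0.5     0.7849]
 [ 0.9063  0.     -0.4226]]
[-31.  12.  92.  16.  80. -28.] 0.0
[-40.  13.  96.  31.  83. -34.] 0.0
[-48.  16. 102.  44.  87. -39.] 0.0
[-54.  21. 108.  56.  91. -45.] 0.0
[-69.  44.  59.  52. 117. -32.] 0.0
[-69.  52.  64.  48. 109. -43.] 0.0
[-60.  53.  75.  52.  96. -47.] 0.0
```

Call:
servo_tool:
  deltas: "1 0 0 0 -0.0248 0.0923 0.0389; 1 0 0 0 -0.0248 0.0923 0.0389; 1 0 0 0 -0.0248 0.0923 0.0389; 1 0 0 0 -0.0248 0.0923 0.0389; 1 0 0 0 -0.0248 0.0923 0.0389; 1 0 0 0 -0.0248 0.0923 0.0389; 1 0 0 0 -0.0248 0.0923 0.0389; 1 0 0 0 -0.0248 0.0923 0.0389"

```text
time_s: 8.27
position: [0.4457, -0.0508, 0.2226]
tool_rot: [[0.208, 0.935, 0.288], [0.694, -0.348, 0.63], [0.689, 0.069, -0.722]]
ft_force: [-1.0, -0.4, 0.3]
grip_width: 0.0852
gripper_force: 0.0
```

Call:
servo_tool:
  deltas: "1 0 0 0 -0.0248 0.0923 0.0389; 1 0 0 0 -0.0248 0.0923 0.0389; 1 0 0 0 -0.0248 0.0923 0.0389; 1 0 0 0 -0.0248 0.0923 0.0389; 1 -10 17 -22 0 0 0; 1 -10 17 -22 0 0 0; 1 -10 17 -22 0 0 0; 1 -10 17 -22 0 0 0"

```text
time_s: 8.93
position: [0.4558, -0.1695, 0.223]
tool_rot: [[0.212, 0.866, 0.453], [0.366, -0.501, 0.785], [0.906, -0.001, -0.423]]
ft_force: [0.1, 0.9, 0.0]
grip_width: 0.0852
gripper_force: 0.0
```

Call:
servo_tool:
  deltas: "1 -10 17 -22 0 0 0; 1 -10 17 -22 0 0 0; 1 -10 17 -22 0 0 0; 1 -10 17 -22 0 0 0; 1 -10 17 -22 0 0 0; 1 -10 17 -22 0 0 0; 1 -10 17 -22 0 0 0; 1 -12 17 -17 0 0 0"

```text
time_s: 9.6
position: [0.4785, -0.4022, 0.2212]
tool_rot: [[0.212, 0.865, 0.454], [0.367, -0.501, 0.784], [0.906, 0.0, -0.424]]
ft_force: [-0.1, -0.1, 0.8]
grip_width: 0.0853
gripper_force: 0.0
```

Call:
servo_tool:
  deltas: "1 -18 0 8 0 0 0; 1 -18 0 8 0 0 0; 1 -18 0 8 0 0 0; 1 -18 0 8 0 0 0; 1 0 0 0 0 0 0"

```text
time_s: 10.02
position: [0.4775, -0.4007, 0.1386]
tool_rot: [[0.215, 0.866, 0.452], [0.36, -0.501, 0.787], [0.908, -0.006, -0.42]]
ft_force: [-0.1, 0.5, -0.3]
grip_width: 0.0852
gripper_force: 0.0
```

```bash
python3 - <<'E'
from h import *
from kin import *
np.set_printoptions(precision=4,suppress=True)
p=env.get_image("wrist"); save(p,"w3.png")
P=cloud(p);im=p["img"].astype(int);x,y,z=P[...,0],P[...,1],P[...,2]
m=(im.min(2)>110)&(im.max(2)-im.min(2)<30)&(z>.015)&(z<.1)&(np.hypot(x-.5275,y+.3125)<.055);q=P[m]
f=least_squares(lambda a:np.hypot(q[:,0]-a[0],q[:,1]-a[1])-.027-.006*(q[:,2]-.004)/.08,[.5275,-.3125],loss='soft_l1',f_scale=.002); print(m.sum(),f.x,np.percentile(q[:,2],99))
s=env.observe(); R=Ro.from_matrix(s["tool_rot"]); R1=toolR(60,25,180)
g=np.array([.5275,-.3125,.055])
for c in ([.5275,-.3125],f.x):
    print(plan(s["position"],R,np.r_[c,.055]+.0187*R1.apply([0,0,1]),R1))
print(s["position"],s["time_s"])
E
```

```text
5998 [ 0.5273 -0.3116] 0.08405610323599537
(array([-0.0008, -0.0024, -0.0034]), array([-34.8741,  -1.3234, 146.9988]))
(array([-0.0008, -0.0024, -0.0034]), array([-34.5779,  -1.9687, 147.6339]))
[ 0.4779 -0.4011  0.1408] 10.0667
```

View pics/w3.png

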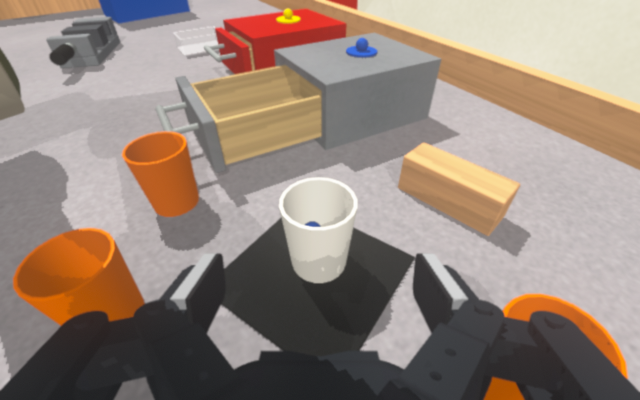

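The wrist view shows the white cup at (318,225), between the fingers, and its fitted centre is (0.527,-0.312). Next I go in and grip.

Call:
servo_tool:
  deltas: "1 -17 -1 10 0 -0.002 -0.003; 1 -18 -1 15 0 0 0; 1 0 0 25 0 0 0; 1 0 0 25 0 0 0; 1 0 0 25 0 0 0; 1 0 0 25 0 0 0; 1 0 0 18 0 0 0; 1 0 0 12 0 0 0"

```text
time_s: 10.73
position: [0.5403, -0.2903, 0.0456]
tool_rot: [[0.209, 0.867, 0.452], [0.369, -0.498, 0.784], [0.906, 0.004, -0.424]]
ft_force: [-0.3, -0.8, 0.0]
grip_width: 0.0859
gripper_force: 0.0
```

Call:
servo_tool:
  deltas: "1 0 0 0 0 0 0; 0 0 0 0 0 0 0; 0 0 0 0 0 0 0; 0 0 0 0 0 0 0; 0 0 0 0 0 0 0; 0 0 0 0 0 0 0"
  newtons: 35

```text
time_s: 11.23
position: [0.5392, -0.2929, 0.0461]
tool_rot: [[0.208, 0.866, 0.455], [0.369, -0.5, 0.783], [0.906, 0.005, -0.424]]
ft_force: [-2.2, -2.0, 6.8]
grip_width: 0.0623
gripper_force: 37.1
```

Call:
servo_tool:
  deltas: "0 10 0 -5 0 0 0; 0 18 0 -8 0 0 0; 0 18 0 -8 0 0 0; 0 18 0 -8 0 0 0; 0 18 0 -8 0 0 0; 0 18 0 -8 0 0 0; 0 0 0 0 0 0 0; 0 0 0 0 0 0 0"

```text
time_s: 11.9
position: [0.5398, -0.2903, 0.1551]
tool_rot: [[0.209, 0.866, 0.454], [0.371, -0.5, 0.783], [0.905, 0.004, -0.426]]
ft_force: [-0.3, -0.4, -2.7]
grip_width: 0.0629
gripper_force: 38.3
```

```bash
python3 - <<'E'
from h import *
from kin import *
np.set_printoptions(precision=4,suppress=True)
p=env.get_image("side"); save(p,"s4.png",(250,150,450,390),2.2)
P=cloud(p);im=p["img"].astype(int);x,y,z=P[...,0],P[...,1],P[...,2]
s=env.observe(); R=Ro.from_matrix(s["tool_rot"]);g=np.array(s["position"])-R.apply([0,0,.0267])
m=(im.min(2)>110)&(im.max(2)-im.min(2)<40)&(np.linalg.norm(P-g,axis=2)<.07);q=P[m];print(m.sum(),q.mean(0),q[:,2].min(),q[:,2].max(),"g",g)
R1=toolR(60,5,180); tg=np.array([.505,-.025,.16])
r,t=plan(s["position"],R,tg+R1.apply([0,0,.0267]),R1); print("turn",r,"shift",t,s["position"],s["time_s"])
up=R1.inv().apply([0,0,.06])*1000; print("up60",up)
a=fit();qq=s["q"];print(np.round(qq))
for i in range(1,5): qq,c=ik(s["position"],R*Ro.from_rotvec(r*i/4),a,qq)
print(np.round(qq),c)
for ro in range(180,350,20): qq,c=ik(tg+R1.apply([0,0,.0267]),toolR(60,5,ro),a,qq); print(ro,np.round(qq),round(c,4))
E
```

```text
500 [ 0.5418 -0.2981  0.1721] 0.12817828872734027 0.19550203694234425 g [ 0.5276 -0.311   0.1654]
turn [0.0001 0.3513 0.0024] shift [  24.3686 -162.5623  237.5563] [ 0.5397 -0.29    0.1541] 11.95
up60 [59.7717  0.     -5.2293]
[-60.  44.  73.  53. 102. -38.]
[-62.  52.  74.  66. 112. -42.] 1.1814880548240293e-15
180 [-45.  41. 110.  74.  93. -62.] 0.0
200 [-45.  41. 110.  74.  93. -42.] 0.0
220 [-45.  41. 110.  74.  93. -22.] 0.0
240 [-45.  41. 110.  74.  93.  -2.] 0.0
260 [-45.  41. 110.  74.  93.  18.] 0.0
280 [-45.  41. 110.  74.  93.  38.] 0.0
300 [-45.  41. 110.  74.  93.  58.] 0.0
320 [-45.  41. 110.  74.  93.  78.] 0.0
340 [-45.  41. 110.  74.  93.  98.] 0.0
```

View pics/s4.png

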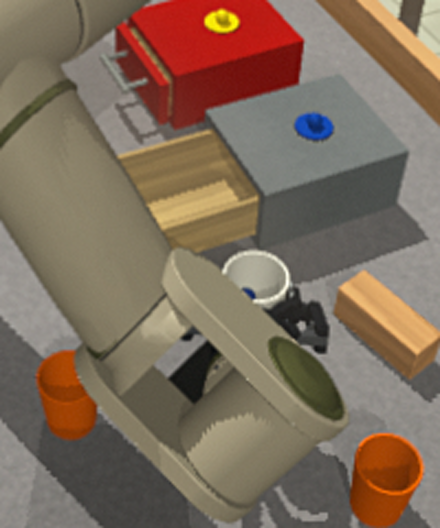

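```bash
python3 - <<'E'
from h import *
from kin import *
np.set_printoptions(precision=4,suppress=True)
s=env.observe(); R=Ro.from_matrix(s["tool_rot"]);R1=toolR(60,15,180); tg=np.array([.526,-.006,.16])
r,t=plan(s["position"],R,tg+R1.apply([0,0,.0267]),R1); print("turn",r,"shift",t)
a=fit();qq,c=ik(tg+R1.apply([0,0,.0267]),R1,a,[-45,41,110,74,93,-62]);print(np.round(qq),c)
E
```

```text
turn [0.0003 0.1767 0.0024] shift [  67.5895 -153.8757  256.1574]
[-40.  36. 107.  73.  84. -54.] 9.66405659789175e-11
```

Call:
servo_tool:
  deltas: "0 0 0 0 0 0.044 0; 0 0 0 0 0 0.044 0; 0 0 0 0 0 0.044 0; 0 0 0 0 0 0.044 0; 0 3 -5 9 0 0 0; 0 5 -11 18 0 0 0; 0 5 -11 18 0 0 0; 0 5 -11 18 0 0 0"

```text
time_s: 12.62
position: [0.5394, -0.2134, 0.154]
tool_rot: [[0.129, 0.866, 0.483], [0.224, -0.5, 0.837], [0.966, 0.0, -0.258]]
ft_force: [0.1, -0.6, -1.2]
grip_width: 0.0628
gripper_force: 38.2
```

Call:
servo_tool:
  deltas: "0 5 -11 18 0 0 0; 0 5 -11 18 0 0 0; 0 5 -11 18 0 0 0; 0 5 -11 18 0 0 0; 0 5 -11 18 0 0 0; 0 5 -11 18 0 0 0; 0 5 -11 18 0 0 0; 0 5 -11 18 0 0 0"

```text
time_s: 13.28
position: [0.5377, -0.0398, 0.1555]
tool_rot: [[0.129, 0.866, 0.483], [0.225, -0.5, 0.837], [0.966, 0.0, -0.259]]
ft_force: [0.6, 0.2, -1.7]
grip_width: 0.0623
gripper_force: 38.3
```

Call:
servo_tool:
  deltas: "0 5 -11 18 0 0 0; 0 5 -11 18 0 0 0; 0 3 -5 13 0 0 0; 0 0 0 0 0 0 0; 0 0 0 0 0 0 0"

```text
time_s: 13.7
position: [0.5398, 0.0169, 0.1557]
tool_rot: [[0.128, 0.867, 0.482], [0.225, -0.498, 0.837], [0.966, 0.001, -0.259]]
ft_force: [-1.0, -1.0, -2.0]
grip_width: 0.0626
gripper_force: 38.6
```

```bash
python3 - <<'E'
from h import *
p=env.get_image("wrist"); im=cv2.resize(p["img"],(400,250)); p2=env.get_image("side")["img"][100:350,200:500]
cv2.imwrite("pics/c5.png",np.hstack([im,p2])[...,::-1]); print(env.observe()["position"])
E
```

```text
[0.54018808 0.01579569 0.15592365]
```

View pics/c5.png

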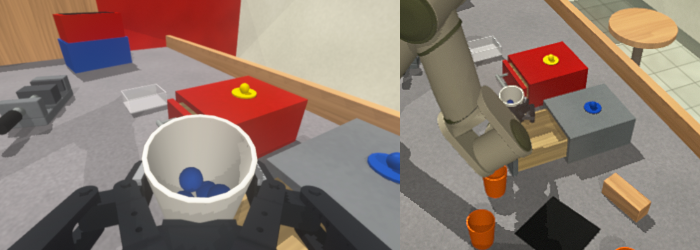

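The cup holds its knobs at (200,185) and stands over the left part of the drawer. Now I pour by turning about the tool's z, slowing down once it passes horizontal.

Call:
servo_tool:
  deltas: "0 0 0 0 0 0 0.06; 0 0 0 0 0 0 0.12; 0 0 0 0 0 0 0.12; 0 0 0 0 0 0 0.12; 0 0 0 0 0 0 0.12; 0 0 0 0 0 0 0.12; 0 0 0 0 0 0 0.12; 0 0 0 0 0 0 0.12"

```text
time_s: 14.47
position: [0.5402, 0.0154, 0.1561]
tool_rot: [[0.76, 0.434, 0.484], [-0.255, -0.486, 0.836], [0.598, -0.758, -0.259]]
ft_force: [0.3, -0.5, -1.8]
grip_width: 0.0623
gripper_force: 38.5
```

Call:
servo_tool:
  deltas: "0 0 0 0 0 0 0.1; 0 0 0 0 0 0 0.08; 0 0 0 0 0 0 0.06; 0 0 0 0 0 0 0.05; 0 0 0 0 0 0 0.05; 0 0 0 0 0 0 0.05; 0 0 0 0 0 0 0.05; 0 0 0 0 0 0 0.05"

```text
time_s: 15.13
position: [0.5402, 0.0154, 0.1561]
tool_rot: [[0.875, 0.028, 0.484], [-0.452, -0.311, 0.836], [0.174, -0.95, -0.259]]
ft_force: [-0.6, 0.2, -1.2]
grip_width: 0.0622
gripper_force: 38.6
```

Call:
servo_tool:
  deltas: "0 0 0 0 0 0 0.05; 0 0 0 0 0 0 0.05; 0 0 0 0 0 0 0.05; 0 0 0 0 0 0 0.05; 0 0 0 0 0 0 0.05; 0 0 0 0 0 0 0.05; 0 0 0 0 0 0 0.05; 0 0 0 0 0 0 0.05"

```text
time_s: 15.8
position: [0.5402, 0.0154, 0.1561]
tool_rot: [[0.817, -0.314, 0.484], [-0.538, -0.11, 0.836], [-0.209, -0.943, -0.259]]
ft_force: [-0.6, -1.1, -1.9]
grip_width: 0.0629
gripper_force: 38.6
```

Call:
servo_tool:
  deltas: "0 0 0 0 0 0 0.06; 0 0 0 0 0 0 0.06; 0 0 0 0 0 0 0.06; 0 0 0 0 0 0 0.06; 0 0 0 0 0 0 0.06; 0 0 0 0 0 0 0.08; 0 0 0 0 0 0 0.08; 0 0 0 0 0 0 0.08"

```text
time_s: 16.47
position: [0.5402, 0.0154, 0.1561]
tool_rot: [[0.538, -0.69, 0.484], [-0.518, 0.183, 0.836], [-0.666, -0.7, -0.259]]
ft_force: [0.4, 0.9, -1.4]
grip_width: 0.063
gripper_force: 38.9
```

Call:
servo_tool:
  deltas: "0 0 0 0 0 0 0.1; 0 0 0 0 0 0 0.1; 0 0 0 0 0 0 0.1; 0 0 0 0 0 0 0.1; 0 0 0 0 0 0 0; 0 0 0 0 0 0 0; 0 0 0 0 0 0 0; 0 0 0 0 0 0 0"

```text
time_s: 17.13
position: [0.5401, 0.0163, 0.1564]
tool_rot: [[0.232, -0.844, 0.483], [-0.407, 0.367, 0.836], [-0.883, -0.391, -0.259]]
ft_force: [-0.6, -0.6, -1.1]
grip_width: 0.0628
gripper_force: 38.9
```

```bash
python3 - <<'E'
from h import *
a=env.get_image("wrist")["img"];b=env.get_image("side")["img"][100:350,240:490]; c=env.get_image("scene")["img"][130:330,180:400]
cv2.imwrite("pics/c6.png",np.hstack([cv2.resize(a,(400,400)),cv2.resize(b,(400,400),interpolation=2)])[...,::-1]); print(env.observe()["tool_rot"],env.observe()["ft_force"])
E
```

```text
[[ 0.2310895  -0.84464891  0.48287252]
 [-0.40684096  0.36694048  0.83656148]
 [-0.88378622 -0.38977289 -0.25884168]] [ 0.68572903 -1.27073246 -1.89841797]
```

View pics/c6.png

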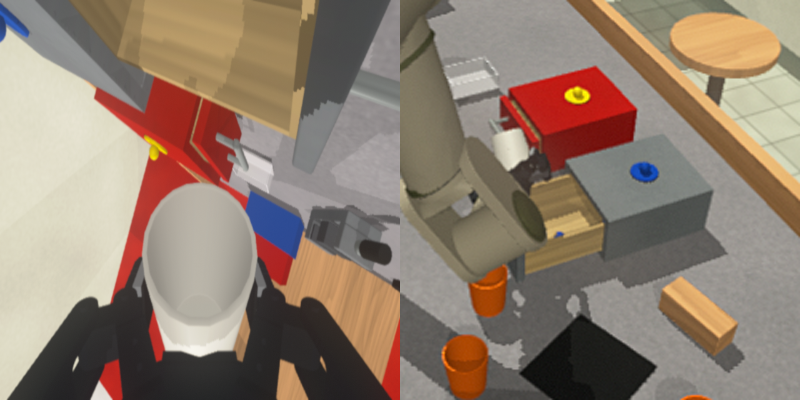

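The cup is empty in the wrist view at (200,265), and a knob shows in the drawer at (558,235) in the side view. I'll roll back upright and retreat along the same path.

Call:
servo_tool:
  deltas: "0 0 0 0 0 0 -0.12; 0 0 0 0 0 0 -0.12; 0 0 0 0 0 0 -0.12; 0 0 0 0 0 0 -0.12; 0 0 0 0 0 0 -0.12; 0 0 0 0 0 0 -0.12; 0 0 0 0 0 0 -0.12; 0 0 0 0 0 0 -0.12"

```text
time_s: 17.95
position: [0.54, 0.0167, 0.1564]
tool_rot: [[0.826, -0.29, 0.483], [-0.533, -0.126, 0.837], [-0.182, -0.949, -0.259]]
ft_force: [-0.6, -0.5, -0.4]
grip_width: 0.0625
gripper_force: 38.9
```

Call:
servo_tool:
  deltas: "0 0 0 0 0 0 -0.12; 0 0 0 0 0 0 -0.12; 0 0 0 0 0 0 -0.12; 0 0 0 0 0 0 -0.12; 0 0 0 0 0 0 -0.12; 0 0 0 0 0 0 -0.12; 0 0 0 0 0 0 -0.12; 0 0 0 0 0 0 -0.12"

```text
time_s: 18.62
position: [0.54, 0.0167, 0.1564]
tool_rot: [[0.712, 0.51, 0.483], [-0.203, -0.509, 0.837], [0.673, -0.693, -0.259]]
ft_force: [-0.5, -0.6, -1.1]
grip_width: 0.0626
gripper_force: 38.9
```

Call:
servo_tool:
  deltas: "0 0 0 0 0 0 -0.12; 0 0 0 0 0 0 -0.12; 0 0 0 0 0 0 -0.12; 0 0 0 0 0 0 -0.12; 0 0 0 0 0 0 -0.12; 0 0 0 0 0 0 -0.12; 0 0 0 0 0 0 -0.09; 0 0 0 0 0 0 0"

```text
time_s: 19.28
position: [0.54, 0.0167, 0.1564]
tool_rot: [[0.124, 0.867, 0.483], [0.228, -0.498, 0.837], [0.966, 0.006, -0.259]]
ft_force: [0.5, -0.1, -1.4]
grip_width: 0.0625
gripper_force: 38.9
```

Call:
servo_tool:
  deltas: "0 -3 5 -9 0 0 0; 0 -5 11 -18 0 0 0; 0 -5 11 -18 0 0 0; 0 -5 11 -18 0 0 0; 0 -5 11 -18 0 0 0; 0 -5 11 -18 0 0 0; 0 -5 11 -18 0 0 0; 0 -5 11 -18 0 0 0"

```text
time_s: 19.95
position: [0.5407, -0.1477, 0.1548]
tool_rot: [[0.13, 0.866, 0.483], [0.224, -0.5, 0.836], [0.966, -0.0, -0.259]]
ft_force: [1.1, -0.1, -1.0]
grip_width: 0.0627
gripper_force: 38.9
```

Call:
servo_tool:
  deltas: "0 -5 11 -18 0 0 0; 0 -5 11 -18 0 0 0; 0 -5 11 -18 0 0 0; 0 -5 11 -18 0 0 0; 0 -5 11 -18 0 -0.044 0; 0 -5 11 -18 0 -0.044 0; 0 -3 5 -13 0 -0.044 0; 0 0 0 0 0 -0.044 0"

```text
time_s: 20.62
position: [0.5393, -0.2937, 0.1562]
tool_rot: [[0.214, 0.864, 0.455], [0.37, -0.503, 0.781], [0.904, 0.001, -0.427]]
ft_force: [-0.0, 1.0, -1.3]
grip_width: 0.0629
gripper_force: 39.0
```

Call:
servo_tool:
  deltas: "0 0 0 0 0 0 0; 0 0 0 0 0 0 0"

```text
time_s: 20.78
position: [0.5397, -0.29, 0.1566]
tool_rot: [[0.211, 0.866, 0.453], [0.367, -0.5, 0.784], [0.906, 0.001, -0.423]]
ft_force: [-0.4, 0.4, -1.2]
grip_width: 0.0625
gripper_force: 38.9
```

```bash
python3 - <<'E'
from h import *
from kin import *
np.set_printoptions(precision=4,suppress=True)
s=env.observe(); R=Ro.from_matrix(s["tool_rot"]);R1=toolR(60,25,180)
b=env.get_image("side"); w=env.get_image("wrist"); sc=env.get_image("scene")
for nm,p in (("scene",sc),("side",b)):
    P=cloud(p);im=p["img"].astype(int);x,y,z=P[...,0],P[...,1],P[...,2]
    m=(im.min(2)>110)&(im.max(2)-im.min(2)<45)&(np.linalg.norm(P-(np.array(s["position"])+[-.012,-.02,.01]),axis=2)<.075);q=P[m]
    f=least_squares(lambda a:np.hypot(q[:,0]-a[0]-a[2]*(q[:,2]-.16),q[:,1]-a[1]-a[3]*(q[:,2]-.16))-.027-.006*(q[:,2]-a[4])/.08,[.5275,-.311,0,0,.11],loss='soft_l1',f_scale=.002) if len(q)>30 else None
    print(nm,m.sum(),q[:,2].min(),q[:,2].max(),f.x if f else '')
for nm,p in (("scene",sc),("side",b)): print(nm,"knobs",[(np.round(r["uv"]),round(r["conf"],2),px2w(p,r["uv"]).round(3)) for r in env.spot_point("knob1",p) if r["conf"]>.2])
cv2.imwrite("pics/c7.png",np.hstack([cv2.resize(b["img"][100:350,240:490],(400,400),interpolation=2),cv2.resize(sc["img"][130:280,200:350],(400,400),interpolation=2)])[...,::-1]); print(s["position"],s["time_s"])
print(plan(s["position"],R,[.5395,-.2922,.0475],R1))
E
```

```text
scene 631 0.11257401170554082 0.20175145669492112 [ 0.5294 -0.3068  0.0178 -0.004   0.1314]
side 522 0.12477576510234178 0.19626878073660514 [ 0.5291 -0.3104 -0.0046 -0.0201  0.1451]
scene knobs [(array([291., 193.]), 0.6, array([ 0.513, -0.086,  0.042])), (array([282., 210.]), 0.51, array([ 0.586, -0.073,  0.035])), (array([279., 200.]), 0.36, array([ 0.557, -0.103,  0.037])), (array([516., 252.]), 0.21, array([0.393, 0.567, 0.037]))]
side knobs [(array([325., 252.]), 0.4, array([ 0.521, -0.116,  0.075]))]
[ 0.5397 -0.29    0.1566] 20.7833
(array([0.0003, 0.0007, 0.0011]), array([-99.7521,   0.9076,  44.3345]))
```

View pics/c7.png

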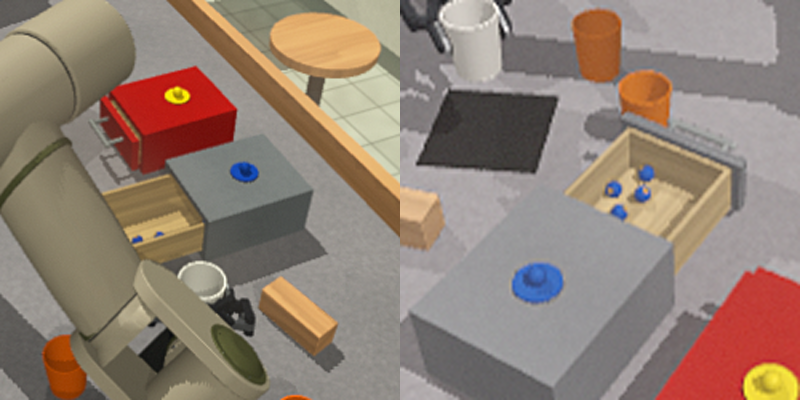

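The scene crop shows four knobs in the open part of the drawer, around (635,190). None are visible on the bench. I'll check numerically that the cup is empty while I lower it onto the mat.

```bash
python3 - <<'E'
from h import *
w=env.get_image("wrist"); P=cloud(w); im=w["img"].astype(int); bl=(im[...,2]>im[...,0]+50)&(im[...,2]>im[...,1]+30)
m=bl&(np.hypot(P[...,0]-.528,P[...,1]+.311)<.05); print("blue in cup px",m.sum())
for c in ("side","scene","wrist"):
    p=env.get_image(c);P=cloud(p);im=p["img"].astype(int);bl=(im[...,2]>im[...,0]+50)&(im[...,2]>im[...,1]+30)&(P[...,2]<.2)&(P[...,2]>-.02)&(P[...,0]>.1)&(P[...,0]<1)
    n,l,st,ce=cv2.connectedComponentsWithStats(bl.astype(np.uint8))
    for i in range(1,n):
        if st[i,4]>3: print(c,st[i,4],ce[i].round(),np.nanmedian(P[l==i],0).round(3))
E
```

```text
blue in cup px 0
side 1770 [229.  87.] [0.531 0.933 0.065]
side 173 [392. 207.] [ 0.753 -0.059  0.103]
side 7 [339. 246.] [ 0.581 -0.08   0.04 ]
side 15 [325. 249.] [ 0.539 -0.076  0.04 ]
scene 884 [17. 64.] [ 0.367 -1.741 -0.012]
scene 24 [292. 195.] [ 0.514 -0.083  0.034]
scene 19 [280. 200.] [ 0.554 -0.099  0.036]
scene 19 [290. 203.] [ 0.548 -0.069  0.035]
scene 19 [282. 209.] [ 0.586 -0.073  0.037]
scene 229 [251. 236.] [ 0.761 -0.049  0.102]
wrist 2729 [127.  14.] [0.528 0.929 0.045]
wrist 613 [371.  93.] [ 0.751 -0.058  0.104]
```

Call:
servo_tool:
  deltas: "0 -18 0 8 0 0 0; 0 -18 0 8 0 0 0; 0 -18 0 8 0 0 0; 0 -18 0 8 0 0 0; 0 -14 1 6 0 0 0; 0 -9 0 4 0 0 0; 0 -4 0 2 0 0 0; 0 0 0 0 0 0 0"

```text
time_s: 21.9
position: [0.5401, -0.2922, 0.0477]
tool_rot: [[0.21, 0.866, 0.453], [0.368, -0.499, 0.785], [0.906, 0.002, -0.423]]
ft_force: [-0.3, -0.1, -1.0]
grip_width: 0.0623
gripper_force: 38.9
```

Call:
servo_tool:
  deltas: "0 -1.2 0 0.5 0 0 0; 0 0 0 0 0 0 0; 0 0 0 0 0 0 0"

```text
time_s: 22.15
position: [0.5402, -0.2925, 0.0476]
tool_rot: [[0.209, 0.867, 0.453], [0.37, -0.499, 0.784], [0.905, 0.004, -0.425]]
ft_force: [-0.4, -0.7, -1.4]
grip_width: 0.0624
gripper_force: 38.9
```

Call:
servo_tool:
  deltas: "0 -0.8 0 0.4 0 0 0; 0 0 0 0 0 0 0; 0 0 0 0 0 0 0"

```text
time_s: 22.4
position: [0.5401, -0.2924, 0.0462]
tool_rot: [[0.209, 0.867, 0.453], [0.369, -0.499, 0.784], [0.906, 0.003, -0.424]]
ft_force: [0.5, 0.6, -0.5]
grip_width: 0.0627
gripper_force: 38.9
```

Call:
servo_tool:
  deltas: "0 -0.5 0 0.2 0 0 0; 0 0 0 0 0 0 0; 0.85 0 0 0 0 0 0; 1 0 0 0 0 0 0; 1 0 0 0 0 0 0; 1 0 0 0 0 0 0; 1 0 0 0 0 0 0"

```text
time_s: 22.98
position: [0.5401, -0.2923, 0.0454]
tool_rot: [[0.21, 0.866, 0.453], [0.369, -0.499, 0.784], [0.906, 0.003, -0.424]]
ft_force: [0.1, 0.2, 0.1]
grip_width: 0.0852
gripper_force: 0.0
```

Call:
servo_tool:
  deltas: "1 0 0 -12 0 0 0; 1 0 0 -20 0 0 0; 1 0 0 -25 0 0 0; 1 0 0 -25 0 0 0; 1 0 0 -25 0 0 0; 1 0 0 -25 0 0 0; 1 0 0 0 0 0 0"

```text
time_s: 23.57
position: [0.4782, -0.4006, 0.1034]
tool_rot: [[0.209, 0.864, 0.457], [0.372, -0.503, 0.78], [0.904, 0.007, -0.427]]
ft_force: [0.4, -0.6, -0.0]
grip_width: 0.0853
gripper_force: 0.0
```

```bash
python3 - <<'E'
from h import *
from kin import *
np.set_printoptions(precision=4,suppress=True)
s=env.observe(); print(s["position"],s["q"].round(1),s["time_s"])
for nm in ("wrist","side","scene"):
    p=env.get_image(nm); P=cloud(p);im=p["img"].astype(int);x,y,z=P[...,0],P[...,1],P[...,2]
    m=(im.min(2)>110)&(im.max(2)-im.min(2)<40)&(z>.015)&(z<.1)&(np.hypot(x-.5275,y+.312)<.06);q=P[m]
    f=least_squares(lambda a:np.hypot(q[:,0]-a[0]-a[2]*(q[:,2]-.05),q[:,1]-a[1]-a[3]*(q[:,2]-.05))-.027-.006*(q[:,2]-.004)/.08,[.5275,-.3125,0,0],loss='soft_l1',f_scale=.002) if len(q)>30 else None; print(nm,m.sum(),f.x if f else '',np.percentile(q[:,2],99) if f else '')
    bl=(im[...,2]>im[...,0]+40)&(im[...,2]>im[...,1]+25)&(z<.09)&(z>-.02)&(x>.3)&(x<.9)&(y<.5)
    n,l,st,ce=cv2.connectedComponentsWithStats(bl.astype(np.uint8))
    for i in range(1,n):
        if st[i,4]>3: print(nm,st[i,4],ce[i].round(),np.nanmedian(P[l==i],0).round(3))
# pose looking into the drawer from its front, level-ish view
E
```

```text
[ 0.4782 -0.4006  0.1034] [-68.7  51.9  64.4  48.3 108.2 -42.7] 23.5667
wrist 7192 [ 0.5286 -0.3104 -0.0129 -0.0256] 0.08398303458139879
side 821 [ 0.5288 -0.3134 -0.0112  0.0044] 0.08507352718419689
side 7 [339. 246.] [ 0.581 -0.079  0.039]
side 16 [325. 250.] [ 0.54  -0.077  0.039]
scene 476 [ 0.5289 -0.3101  0.032   0.0349] 0.0856132844306691
scene 815 [16. 65.] [ 0.375 -1.74  -0.012]
scene 24 [292. 195.] [ 0.514 -0.082  0.036]
scene 20 [280. 200.] [ 0.554 -0.099  0.037]
scene 21 [290. 203.] [ 0.547 -0.068  0.036]
scene 19 [282. 209.] [ 0.585 -0.074  0.037]
```

The cup is upright on the mat at (0.529,-0.311). Next I go back above the handle and count the knobs in the drawer.

Call:
servo_tool:
  deltas: "1 18 0 -8.5 0 0 0; 1 18 0 -8.5 0 0 0; 1 18 0 -8.5 0 0 0; 1 18 0 -8.5 0 0 0; 1 18 0 -8.5 0 0 0; 1 18 0 -8.5 0 0 0; 0.4 10 -17 21.5 0 0 0; 0.4 10 -17 21.5 0 0 0"

```text
time_s: 24.38
position: [0.4742, -0.337, 0.2207]
tool_rot: [[0.209, 0.867, 0.453], [0.37, -0.499, 0.784], [0.905, 0.004, -0.425]]
ft_force: [-1.0, -0.1, -0.5]
grip_width: 0.0637
gripper_force: 0.0
```

Call:
servo_tool:
  deltas: "0.4 10 -17 21.5 0 0 0; 0.4 10 -17 21.5 0 0 0; 0.4 10 -17 21.5 0 0 0; 0.4 10 -17 21.5 0 0 0; 0.4 10 -17 21.5 0 0 0; 0.4 10 -17 21.5 0 0 0; 0.4 10 -17 21.5 0 0 0; 0.4 10 -17 21.5 0 0 0"

```text
time_s: 25.05
position: [0.4504, -0.1032, 0.2196]
tool_rot: [[0.21, 0.867, 0.452], [0.368, -0.498, 0.785], [0.906, 0.002, -0.424]]
ft_force: [0.8, 1.1, 0.3]
grip_width: 0.0342
gripper_force: 0.0
```

Call:
servo_tool:
  deltas: "0.4 12 -17 22 0 0 0; 0.4 12 -17 22 0 0 0; 0.4 0 0 0 0.0248 -0.0923 -0.0389; 0.4 0 0 0 0.0248 -0.0923 -0.0389; 0.4 0 0 0 0.0248 -0.0923 -0.0389; 0.4 0 0 0 0.0248 -0.0923 -0.0389; 0.4 0 0 0 0.0248 -0.0923 -0.0389; 0.4 0 0 0 0.0248 -0.0923 -0.0389"

```text
time_s: 25.72
position: [0.4461, -0.0447, 0.2229]
tool_rot: [[0.174, 0.964, 0.2], [0.83, -0.253, 0.497], [0.53, 0.079, -0.844]]
ft_force: [-0.1, 0.3, 1.0]
grip_width: 0.0342
gripper_force: 0.0
```

Call:
servo_tool:
  deltas: "0.4 0 0 0 0.0248 -0.0923 -0.0389; 0.4 0 0 0 0.0248 -0.0923 -0.0389; 0.4 0 0 0 0.0248 -0.0923 -0.0389; 0.4 0 0 0 0.0248 -0.0923 -0.0389; 0.4 0 0 0 0.0248 -0.0923 -0.0389; 0.4 0 0 0 0.0248 -0.0923 -0.0389; 0.4 0 0 0 0 0 0; 0.4 0 0 0 0 0 0"

```text
time_s: 26.38
position: [0.446, -0.0438, 0.2224]
tool_rot: [[-0.005, 1.0, 0.001], [1.0, 0.005, -0.001], [-0.001, 0.001, -1.0]]
ft_force: [-0.8, 0.1, 0.2]
grip_width: 0.0339
gripper_force: 0.0
```

```bash
cat > cnt.py <<'E'
from h import *
from kin import *
np.set_printoptions(precision=4,suppress=True)
s=env.observe(); print(s["position"],s["tool_rot"].tolist() if hasattr(s["tool_rot"],"tolist") else s["tool_rot"],s["time_s"])
for nm in ("wrist","scene"):
    p=env.get_image(nm); P=cloud(p);im=p["img"].astype(int);x,y,z=P[...,0],P[...,1],P[...,2]
    bl=(im[...,2]>im[...,0]+40)&(im[...,2]>im[...,1]+25)&(z<.09)&(z>-.02)&(x>.3)&(x<.9)&(y<.5)&(y>-1)
    n,l,st,ce=cv2.connectedComponentsWithStats(bl.astype(np.uint8))
    for i in range(1,n):
        if st[i,4]>3: print(nm,st[i].tolist(),np.nanmedian(P[l==i],0).round(3))
    if nm=="wrist":
        m=(z>.055)&(z<.075)&(x>.38)&(x<.47)&(abs(y+.05)<.02); print("bar x",np.percentile(x[m],[3,50,97]) if m.any() else '')
        print(nm,"handle",[(r["uv"],r["conf"],px2w(p,r["uv"],z=.062)) for r in env.spot_point("grey_unit_drawer0_handle",p)[:2]])
        m=(x>.56)&(x<.64)&(abs(y+.05)<.05)&(z<.06); print("interior seen up to x",np.nanmax(x[m]) if m.any() else '')
E
python3 cnt.py
```

```text
[ 0.446  -0.0438  0.2224] [[-0.004765688703053244, 0.9999883602692448, 0.0007533506570915096], [0.9999884972523427, 0.0047660948445026495, -0.0005382405914539488], [-0.0005418248671612313, 0.0007507769043827565, -0.9999995713798346]] 26.3833
wrist [399, 192, 18, 16, 177] [ 0.54  -0.069  0.038]
wrist [434, 198, 18, 16, 178] [ 0.58  -0.076  0.039]
wrist [377, 205, 9, 14, 105] [ 0.513 -0.082  0.039]
wrist [509, 204, 18, 16, 167] [ 0.662 -0.083  0.038]
wrist [406, 220, 16, 16, 198] [ 0.55  -0.1    0.039]
wrist [461, 221, 17, 16, 181] [ 0.612 -0.102  0.039]
bar x [0.4388 0.4446 0.4495]
wrist handle [([316.1, 186.9], 0.69, array([ 0.4438, -0.0489,  0.062 ]))]
interior seen up to x 0.6399966028666991
scene [290, 192, 5, 6, 24] [ 0.515 -0.082  0.037]
scene [278, 198, 5, 6, 20] [ 0.553 -0.099  0.036]
scene [288, 200, 6, 6, 21] [ 0.546 -0.069  0.035]
scene [279, 207, 6, 5, 20] [ 0.585 -0.074  0.037]
```

All six knobs are in the drawer in the wrist view, at floor height. I'll take the handle again and push it shut.

Call:
servo_tool:
  deltas: "0.3 -5 -2 10 0 0 0; 0.3 0 0 28 0 0 0; 0.3 0 0 28 0 0 0; 0.3 0 0 28 0 0 0; 0.3 0 0 28 0 0 0; 0.3 0 0 28 0 0 0; 0.3 0 0 24 0 0 0; 0.3 0 0 0 0 0 0"

```text
time_s: 27.2
position: [0.4431, -0.0513, 0.046]
tool_rot: [[0.001, 1.0, -0.003], [1.0, -0.001, -0.0], [-0.0, -0.003, -1.0]]
ft_force: [-0.6, -0.4, 0.6]
grip_width: 0.0256
gripper_force: 0.0
```

Call:
servo_tool:
  deltas: "0 0 0 0 0 0 0; 0 0 0 0 0 0 0; 0 0 0 0 0 0 0; 0 0 0 0 0 0 0; 0 0 5 0 0 0 0; 0 0 10 0 0 0 0; 0 0 14 0 0 0 0; 0 0 14 0 0 0 0"
  newtons: 60

```text
time_s: 27.87
position: [0.4879, -0.0519, 0.0494]
tool_rot: [[-0.002, 1.0, 0.001], [1.0, 0.002, -0.005], [-0.005, 0.001, -1.0]]
ft_force: [-1.6, -11.2, -8.3]
grip_width: 0.0086
gripper_force: 58.7
```

Call:
servo_tool:
  deltas: "0 0 14 0 0 0 0; 0 0 14 0 0 0 0; 0 0 14 0 0 0 0; 0 0 14 0 0 0 0; 0 0 14 0 0 0 0; 0 0 12 0 0 0 0; 0 0 8 0 0 0 0; 0 0 4 0 0 0 0"

```text
time_s: 28.53
position: [0.5826, -0.053, 0.0494]
tool_rot: [[-0.002, 1.0, 0.002], [1.0, 0.002, -0.007], [-0.007, 0.002, -1.0]]
ft_force: [-1.9, -15.2, -8.0]
grip_width: 0.0089
gripper_force: 58.9
```

Call:
servo_tool:
  deltas: "0 0 2 0 0 0 0; 0 0 2 0 0 0 0; 0 0 0 0 0 0 0"

```text
time_s: 28.78
position: [0.586, -0.0531, 0.0494]
tool_rot: [[-0.002, 1.0, 0.002], [1.0, 0.002, -0.007], [-0.007, 0.002, -1.0]]
ft_force: [1.1, -14.0, -8.9]
grip_width: 0.0083
gripper_force: 58.7
```

Call:
servo_tool:
  deltas: "0 0 1.5 0 0 0 0; 0 0 0 0 0 0 0; 0 0 0 0 0 0 0"

```text
time_s: 29.03
position: [0.5873, -0.0531, 0.0494]
tool_rot: [[-0.002, 1.0, 0.002], [1.0, 0.002, -0.007], [-0.007, 0.002, -1.0]]
ft_force: [0.3, -14.4, -8.9]
grip_width: 0.0088
gripper_force: 58.7
```

Call:
servo_tool:
  deltas: "0 0 1.5 0 0 0 0; 0 0 0 0 0 0 0; 0 0 0 0 0 0 0"

```text
time_s: 29.28
position: [0.5888, -0.0532, 0.0494]
tool_rot: [[-0.002, 1.0, 0.002], [1.0, 0.002, -0.007], [-0.007, 0.002, -1.0]]
ft_force: [-0.6, -14.1, -10.0]
grip_width: 0.0089
gripper_force: 58.7
```

Call:
servo_tool:
  deltas: "0 0 1.5 0 0 0 0; 0 0 0 0 0 0 0; 0 0 0 0 0 0 0"

```text
time_s: 29.53
position: [0.5902, -0.0532, 0.0494]
tool_rot: [[-0.002, 1.0, 0.002], [1.0, 0.002, -0.007], [-0.007, 0.002, -1.0]]
ft_force: [-0.0, -15.4, -10.2]
grip_width: 0.009
gripper_force: 58.7
```

Call:
servo_tool:
  deltas: "0 0 1.5 0 0 0 0; 0 0 0 0 0 0 0; 0 0 0 0 0 0 0"

```text
time_s: 29.78
position: [0.5917, -0.0532, 0.0494]
tool_rot: [[-0.002, 1.0, 0.002], [1.0, 0.002, -0.007], [-0.007, 0.002, -1.0]]
ft_force: [-0.6, -14.0, -9.1]
grip_width: 0.0087
gripper_force: 58.7
```

Call:
servo_tool:
  deltas: "0 0 1 0 0 0 0; 0 0 0 0 0 0 0; 0 0 0 0 0 0 0"

```text
time_s: 30.03
position: [0.592, -0.0532, 0.0494]
tool_rot: [[-0.002, 1.0, 0.0], [1.0, 0.002, -0.007], [-0.007, 0.0, -1.0]]
ft_force: [-3.8, -15.4, -7.0]
grip_width: 0.0085
gripper_force: 59.0
```

Call:
servo_tool:
  deltas: "0 0 1 0 0 0 0; 0 0 0.5 0 0 0 0; 0 0 0 0 0 0 0; 0 0 0 0 0 0 0"

```text
time_s: 30.37
position: [0.592, -0.0532, 0.0494]
tool_rot: [[-0.002, 1.0, -0.004], [1.0, 0.002, -0.007], [-0.007, -0.004, -1.0]]
ft_force: [-10.8, -16.6, -2.5]
grip_width: 0.0086
gripper_force: 59.5
```

Call:
servo_tool:
  deltas: "0 0 1 0 0 0 0; 0 0 0 0 0 0 0; 0 0 0 0 0 0 0; 0 0 0 0 0 0 0"

```text
time_s: 30.7
position: [0.5921, -0.0532, 0.0494]
tool_rot: [[-0.002, 1.0, -0.006], [1.0, 0.002, -0.007], [-0.007, -0.006, -1.0]]
ft_force: [-14.3, -16.1, 0.2]
grip_width: 0.0088
gripper_force: 59.8
```

It's at the stop: x = 0.592, which matches the shut value, and the force is rising. Release and rise.

Call:
servo_tool:
  deltas: "0.3 0 0 0 0 0 0; 0.3 0 0 0 0 0 0; 0.3 0 0 0 0 0 0; 0.3 0 -3 0 0 0 0; 0.3 0 0 -15 0 0 0; 0.3 0 0 -25 0 0 0; 0.3 0 0 -30 0 0 0; 0.3 0 0 -35 0 0 0"

```text
time_s: 31.37
position: [0.5912, -0.0497, 0.1546]
tool_rot: [[-0.003, 1.0, -0.001], [1.0, 0.003, -0.002], [-0.002, -0.001, -1.0]]
ft_force: [1.0, -0.4, 0.2]
grip_width: 0.0257
gripper_force: 0.0
```

Call:
servo_tool:
  deltas: "0.3 0 0 -35 0 0 0; 0.3 0 0 -20 0 0 0; 0.3 0 -20 -10 0 0 0; 0.3 0 -20 0 0 0 0; 0.3 0 0 0 0 0 0; 0.3 0 0 0 0 0 0"

```text
time_s: 31.87
position: [0.5515, -0.0499, 0.2196]
tool_rot: [[-0.002, 1.0, 0.002], [1.0, 0.002, -0.003], [-0.003, 0.002, -1.0]]
ft_force: [0.1, -0.2, -0.3]
grip_width: 0.0257
gripper_force: 0.0
```

```bash
cat > fin.py <<'E'
from h import *
from kin import *
np.set_printoptions(precision=4,suppress=True)
s=env.observe(); print(s["position"],s["ft_force"],s["time_s"])
p=env.get_image("wrist"); P=cloud(p);x,y,z=P[...,0],P[...,1],P[...,2]
m=(z>.055)&(z<.075)&(x>.5)&(x<.61)&(abs(y+.05)<.02); print("bar x",np.percentile(x[m],[3,50,97]) if m.any() else '')
m=(z>.082)&(z<.093)&(x>.59)&(x<.66)&(abs(y+.05)<.06); print("front",np.percentile(x[m],[2,98]) if m.any() else '')
for nm in ("side","scene"):
    p=env.get_image(nm); P=cloud(p);im=p["img"].astype(int);x,y,z=P[...,0],P[...,1],P[...,2]
    m=(im.min(2)>110)&(im.max(2)-im.min(2)<40)&(z>.015)&(z<.1)&(np.hypot(x-.5275,y+.312)<.06);q=P[m]
    f=least_squares(lambda a:np.hypot(q[:,0]-a[0],q[:,1]-a[1])-.027-.006*(q[:,2]-.004)/.08,[.5275,-.3125],loss='soft_l1',f_scale=.002); print(nm,"cup",m.sum(),f.x,np.percentile(q[:,2],99))
    o=(im[...,0]>im[...,2]+90)&(im[...,1]<im[...,0]*.6)
    for g in [(.4214,-.1451),(.3398,-.2735),(.5894,-.4878)]:
        m=o&(z>.015)&(z<.09)&(np.hypot(x-g[0],y-g[1])<.06); q=P[m]
        if len(q)>20: print(" orange",g,least_squares(lambda a:np.hypot(q[:,0]-a[0],q[:,1]-a[1])-.027-.006*q[:,2]/.08,g,loss='soft_l1',f_scale=.002).x)
    bl=(im[...,2]>im[...,0]+40)&(im[...,2]>im[...,1]+25)&(z<.09)&(z>-.02)&(x>.1)&(x<1)&(y<.8)&(y>-1); print(" blue px on bench",bl.sum())
    for n in ("grey_unit_drawer0_handle","wood_block"): print(n,[(px2w(p,r["uv"]),r["conf"]) for r in env.spot_point(n,p)[:1]])
E
python3 fin.py
```

```text
[ 0.5515 -0.0499  0.2196] [ 0.0642 -0.2229 -0.2797] 31.8667
bar x [0.5866 0.5912 0.5968]
front [0.6268 0.6427]
side cup 811 [ 0.5287 -0.3133] 0.08555147965710586
 orange (0.4214, -0.1451) [ 0.4217 -0.1452]
 orange (0.3398, -0.2735) [ 0.34   -0.2736]
 orange (0.5894, -0.4878) [ 0.5895 -0.4879]
 blue px on bench 0
grey_unit_drawer0_handle [(array([ 0.6095, -0.01  , -0.0005]), 0.69)]
wood_block [(array([ 0.6898, -0.3221,  0.031 ]), 0.91)]
scene cup 472 [ 0.5289 -0.3099] 0.08521040337049059
 orange (0.4214, -0.1451) [ 0.4223 -0.1421]
 orange (0.3398, -0.2735) [ 0.3397 -0.2686]
 orange (0.5894, -0.4878) [ 0.5896 -0.4833]
 blue px on bench 0
grey_unit_drawer0_handle [(array([ 0.5946, -0.0558,  0.0617]), 0.64)]
wood_block [(array([ 0.7285, -0.287 ,  0.0289]), 0.67)]
```

The drawer is shut: the front is at x = 0.627 and the bar at 0.592. The cup stands on the mat, the other cups haven't moved, and no knobs are on the bench.

```bash
python3 -c "
from rig import env
print(env.close_job())"
```

```text
the job is handed in; nothing more can be done
None
```

The job is handed in at about 32 s of the 72 s allowed: all six blue knobs were counted in the grey unit's drawer before I pushed it shut to its stop, the empty white cup is upright on its mat, and the orange cups and wooden block measure where they were; I didn't re-measure the red drawer, vise or tub.

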